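Lift the hot lid off the pot with the lid lifter

ROBOT

A 6-joint arm with a two-finger parallel gripper is mounted at the origin on the work surface. World frame = base frame: x ahead of the robot, y to its left, z up, the work surface at z = 0. Lengths are in m, angles in rad, forces in N, time in s.
With the tool pointing down it reaches from about 0.35 to 0.975 m from the base axis. Payload 4.9 kg.
Tool frame: the origin (TCP) lies on the centre line of the jaws, within the pads' length; the fingertips stand manip.tcp_to_tips ahead of it and the grasp point (between the pads) lies 11 mm behind it (manip.tcp_to_tips is the distance from the TCP to the fingertips, in m); x points along the fingers, y is the direction in which the jaws open and shut, and the axes are right-handed (so a half turn about x gives the same grasp; the last joint's range is limited). The gripper opens to 85 mm and grips with 20 to 120 N. Pads are 22 mm wide; open, the fingers measure 114 mm over their backs; the gripper's body (76 mm by 85 mm) begins 54 mm behind the grasp point. The pads swing forward as they close: fully open they stand 13 mm farther back than shut.
Start: joints at [-1.22, 0.053, 1.613, -0, 1.476, -0.119], TCP at [0.283, -0.557, 0.239] pointing down, gripper open.
Joint ranges: [-3.01, 3.01], [-1.01, 2.22], [0.06, 2.58], [-1.02, 4.17], [0.09, 2.62], [-3.14, 3.14]. Speed limits (rad/s): [2.57, 2.57, 3.14, 3.14, 3.14, 3.14].

INTERFACE

Orientations are given as a unit quaternion [w, x, y, z].
In Python, from plant import status, imaging, workorder, manip gives the robot as it stands.
- The arm moves only by the tool carry_out, never from a script. Its argument "moves" is one flat list of numbers, 5 for each row, row after row: the opening, from 0 (shut) to 1 (fully open), then the shift along the tool's x, y, z in cm, then the turn about the tool's x in rad. In form: [claw, tx, ty, tz, twist, claw, tx, ty, tz, twist, ...]. A call has 1 to 12 rows; each row is the pose to reach, as a shift and turn from the pose commanded when the call began, along the tool's axes at that moment; what a row does not reach only later rows make up. A row lasts 1/12 s, in which the tool goes at most 41.7 mm and 7.16 degrees, less where a joint would pass 70% of its speed; a pose out of reach is approached as far as the arm can. A call with a gripper value outside its range is refused whole. The fingers move at their own pace and stop on an object; the grip force is fixed at half the most. Time passes only in rows, so rows that repeat a pose let the fingers close. It gives the time, the measured TCP pose, the force and the opening at its end, in the units of the state.
- status.state(): the state, without advancing time (a new reading comes with each control period).
- imaging.grab_frame(name): name is "scene" or "top"; returns the picture (384x512x3 uint8, red, green, blue); there is no depth.
- imaging.camera_info(name): a dict with "K" (3x3 intrinsics, pixels), "R" (3x3) and "t" (3): a world point X has camera coordinates R X + t. Camera axes: x right, y down, z forward; pixel columns grow to the right and rows downward; lengths in m; the calibration is good to about 2 mm. A picture is of the moment at which its call begins. camera_info takes no time and is no camera call.
- workorder.job_done(): hands the job in, once; it reports no verdict.
The state is a dict: "time": time; "joint_pos": joint angles; "joint_vel": joint speeds; "joint_efforts": joint torques, N m; "tool_pos": TCP position; "tool_rot": TCP orientation; "contact_force": force on the tool from outside, world axes, zero at the start; "ft_torque": the same for the moment, N m; "gripper_width": opening from 0.0 (shut) to 1.0 (fully open).
Only numpy, scipy, OpenCV 4.12 (cv2) and the standard library are available. Lean on these libraries where they do the work, as an engineer would, in place of code of your own. Each camera call takes 0.05 s, during which the arm holds its last target.

TASK

The pot is hot: take the lid lifter from its wooden holder, hook it under the loop of the pot's lid, lift the lid off level and balanced, and lower it gently onto the blue lid stand so that it sits flat inside the stand's rim. Then unhook the lifter and hang it back upright in its holder. Do not touch the pot or lid with the robot itself, never force or press on the lid, let it tip or fall, and leave the pot and the other things on the counter where they are.

Things in the scene. Friction and masses are not known exactly. Their poses are not given: they have to be found in the camera images.
- lifter_grip (a point): Lid lifter, 121 mm tall, 0.2 kg, upright in the holder. Dark wooden handle on top, 34 mm along x, 22 mm along y, 46 mm tall; this point is on its axis, 21 mm below its top. x points the way the hook opens, z up. A steel flange 66 x 50 x 5 mm, underside 30 mm below this point, rests on the holder; the handle begins 25 mm below this point. A flat shank goes down to the hook (hook).
- hook (a point): Bottom of the lifter's hook, an upward-opening V cradle 24 mm wide along y, straight below the grip point by 93 mm; a bar settles here. The foot's underside is 7 mm below this point. An upturned tip at x = 12 to 17 mm rises 9.5 mm above this point; the shank stands at x = -13 to -20 mm. The hook enters a loop tip first, moving along its +x. Axes as the grip's.
- holder: Fixed wooden lifter holder, a box 78 x 62 mm and 76 mm tall, open on top with a hole 50 mm (x) by 34 mm (y) right through. Origin at the centre of its underside. The lifter hangs in it by its flange, grip point 106 mm above this origin, either way round.
- pot: Metal cooking pot, 160 mm across, 75 mm tall, 2.2 kg, standing loose, with two side handles at its +x and -x that reach 113 mm from its axis. Hot. Origin at the centre of its underside.
- lid: Metal pot lid, 166 mm across, 0.34 to 0.56 kg, lying on the pot. Hot. Origin at the centre of its underside, z up; a plug 144 mm across and 6 mm deep below its brim fits in the pot's mouth with 4 mm play all round (origin 6 mm below the pot's rim). Its flat top is 14 mm above the origin.
- lid_loop (a point): Middle of the bar of the lid's black loop handle, 43.5 mm above the lid's origin. The loop is a fixed arch of 9 mm round bar along the lid's y; clear opening 53 mm wide, 25 mm high between bar and lid top. A hook passes through along the lid's x, from either side. Hung by the bar's middle, the lid hangs level.
- stand: Blue lid stand: dark fixed foot (origin under its centre, on the counter) and a round plate on a column, rigid under the lid. The plate, on which the lid's underside rests, is 30 to 85 mm above the counter, different each time and not reported: feel for it. Its upright rim, 158 mm inside, 172 mm outside, 5 mm high, takes the lid's plug with 7 mm play; the brim stays above.
- tub: Clear plastic tub, 96 mm across, 70 mm tall, loose. Origin at the centre of its underside. Leave alone.
- jar: Amber glass jar, 56 mm across, 85 mm tall, loose. Origin at the centre of its underside. Leave alone.
- ramekin: White ceramic ramekin, 72 mm across, 42 mm tall, loose. Origin at the centre of its underside. Leave alone.
Things that resemble listed ones, but are neither listed nor needed, are in the scene too. Leave any purple look-alike of the pot alone.

How it is judged:
By the outcome, as a careful person would: the job done as asked, in the order asked, and still so for the second after the job is handed in, with the robot touching nothing.
It also fails if it takes over 72 s, if anything falls off the work surface, if the arm or the gripper's body presses on something with over 40 N, if the wrist force passes 120 N, or if a joint passes its speed limit or range.

## Working session

There is one attempt and no reset: what is moved stays moved. The work goes in short steps, Python scripts to look and compute and a tool call to move; the robot and the scene stay as the last step left them, time stands still between calls to the robot, and variables do not carry over. Pictures are saved under pics/ and viewed, and the job is handed in when it is done.

Besides the shell and the picture viewer there is one more tool, called by a JSON object that holds its "op" and its "data", one argument or row to a line. carry_out: Moves the arm, as the interface text tells. Its arguments: {"type":"object","properties":{"moves":{"type":"array","items":{"type":"number"}}},"required":["moves"]}

```bash
ls; mkdir -p pics; python3 - <<'E'
from plant import status, imaging, workorder, manip
import cv2
print(status.state()); print(manip.tcp_to_tips)
for n in("scene","top"):
    print(imaging.camera_info(n))
    cv2.imwrite(f"pics/{n}0.png",imaging.grab_frame(n)[:,:,::-1])
E
```

```text
pics
{'time': 0.0, 'joint_pos': array([-1.21995732e+00,  5.33182629e-02,  1.61428609e+00,  3.56930552e-06,
        1.47600103e+00, -1.19010427e-01]), 'joint_vel': array([-0.0004206 , -0.00040375, -0.00035895,  0.00137053, -0.0003253 ,
       -0.00053364]), 'joint_efforts': array([ 2.41162852e-03, -3.93680227e+01, -3.70175314e+01,  1.39401923e-04,
        6.96379910e-03, -1.50397817e-06]), 'tool_pos': array([ 0.28275655, -0.55670432,  0.23809165]), 'tool_rot': array([-0.1638859 , -0.68760251, -0.16529986,  0.68776461]), 'contact_force': array([ 0.34714054, -0.02100797, -0.22549146]), 'ft_torque': array([ 0.02297751, -0.0051036 ,  0.03201221]), 'gripper_width': 1.0008506512779036}
0.008
{'K': array([[351.63471138,   0.        , 258.97588154],
       [  0.        , 351.63471138, 193.13849991],
       [  0.        ,   0.        ,   1.        ]]), 'R': array([[-0.08727226,  0.99614417, -0.00896345],
       [ 0.72174898,  0.05702554, -0.68980178],
       [-0.68663088, -0.06666992, -0.72394278]]), 't': array([ 0.02985366, -0.2916292 ,  1.50980781])}
{'K': array([[347.34953695,   0.        , 250.38782255],
       [  0.        , 347.34953695, 195.08491292],
       [  0.        ,   0.        ,   1.        ]]), 'R': array([[ 0.01822561, -0.99958738, -0.0222011 ],
       [-0.99621227, -0.01626688, -0.08541952],
       [ 0.08502313,  0.02367383, -0.99609769]]), 't': array([0.00709187, 0.53383454, 0.98152626])}
```

View pics/scene0.png

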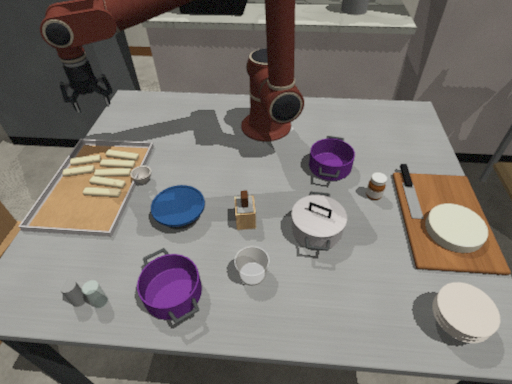

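View pics/top0.png

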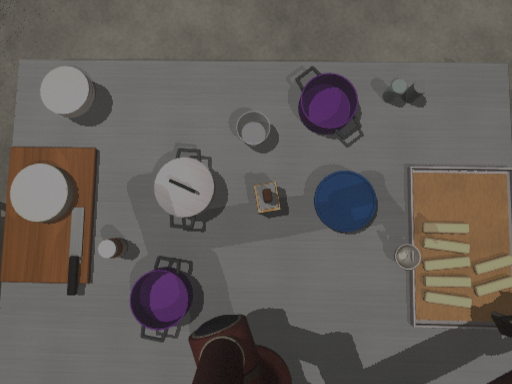

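The scene view shows the lifter in its holder at about (245,205), the lidded pot at (318,220) and the blue stand at (178,207). In the top view they are at (267,197), (184,187) and (345,202). I'll zoom in next.

```bash
python3 - <<'E'
import cv2,numpy as np
t=cv2.imread('pics/top0.png');s=cv2.imread('pics/scene0.png')
a=cv2.resize(t[140:240,140:290],None,fx=5,fy=5,interpolation=cv2.INTER_CUBIC)
cv2.imwrite('pics/z1.png',a)
b=cv2.resize(s[160:260,220:360],None,fx=5.5,fy=5.5,interpolation=cv2.INTER_CUBIC)
cv2.imwrite('pics/z2.png',b)
E
```

```text
(no output)
```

View pics/z1.png

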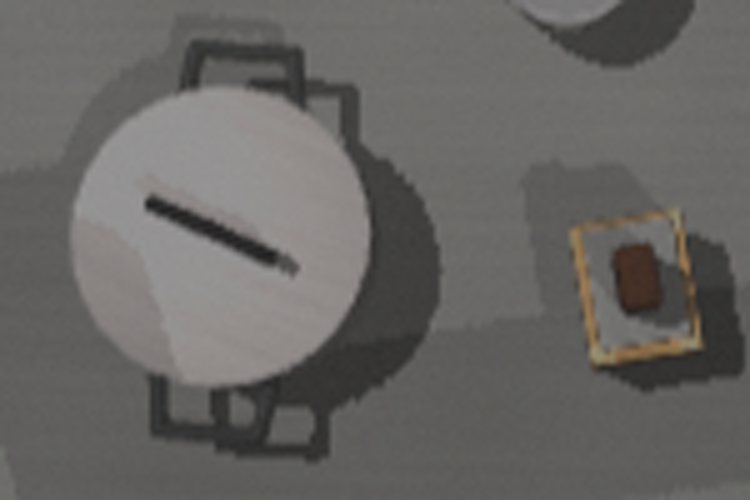

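View pics/z2.png

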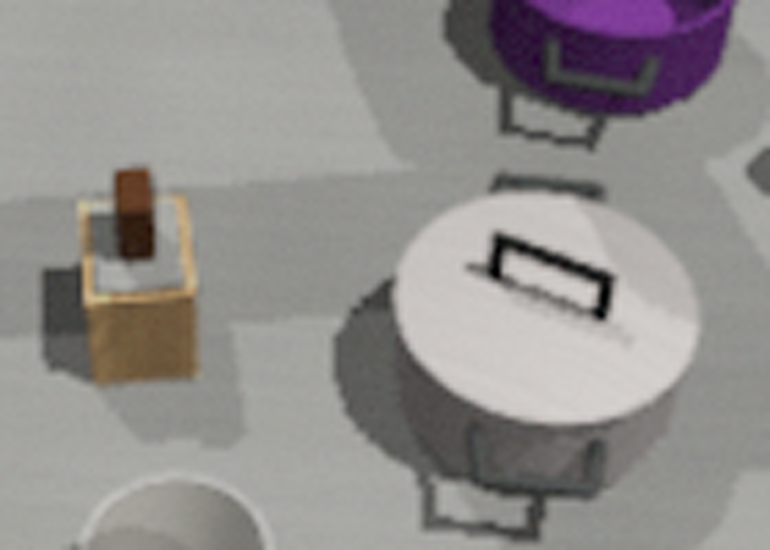

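```bash
cat > h.py <<'E'
import cv2,numpy as np
from plant import status, imaging, manip
def ray(cam,u,v,z):
    c=imaging.camera_info(cam);K,R,t=c['K'],c['R'],c['t']
    C=-R.T@t; d=R.T@np.linalg.inv(K)@np.array([u,v,1.]); return C+d*(z-C[2])/d[2]
def proj(cam,X):
    c=imaging.camera_info(cam);p=c['K']@(c['R']@np.asarray(X,float)+c['t']);return p[:2]/p[2]
def tri(uv1,uv2):
    A=[]
    for cam,(u,v) in(('top',uv1),('scene',uv2)):
        c=imaging.camera_info(cam);P=c['K']@np.c_[c['R'],c['t']]
        A+=[u*P[2]-P[0],v*P[2]-P[1]]
    X=np.linalg.svd(np.array(A))[2][-1];return X[:3]/X[3]
def comps(mask,mn=15):
    n,l,s,c=cv2.connectedComponentsWithStats(mask.astype(np.uint8))
    return [(l==i,s[i],c[i]) for i in range(1,n) if s[i][4]>=mn]
def rect(m):
    cs=cv2.findContours(m.astype(np.uint8),cv2.RETR_EXTERNAL,cv2.CHAIN_APPROX_NONE)[0]
    return cv2.minAreaRect(max(cs,key=len))
E
python3 - <<'E'
from h import *
t=cv2.imread('pics/top0.png').astype(int);s=cv2.imread('pics/scene0.png').astype(int)
def show(n,m,off,cam,z):
    for mm,st,c in comps(m):
        c=c+off; r=rect(mm)
        print(n,st[4],c.round(1),np.round(r[1],1),round(r[2]),ray(cam,*c,z).round(4))
        bp=cv2.boxPoints(r)+off; print('   box',[ray(cam,*p,z)[:2].round(3).tolist() for p in bp])
# loop bar: dark in lid region
for cam,img,(x0,y0,x1,y1) in(('top',t,(160,165,208,205)),('scene',s,(300,195,340,222))):
    c=img[y0:y1,x0:x1]; show('bar '+cam,c.max(2)<75,np.array([x0,y0]),cam,.1125)
for cam,img,(x0,y0,x1,y1) in(('top',t,(245,175,290,220)),('scene',s,(228,180,265,235))):
    c=img[y0:y1,x0:x1]; m=(c[...,2]<130)&(c[...,2]>c[...,0]*1.8+8); show('handle '+cam,m,np.array([x0,y0]),cam,.127)
    if cam=='top':
        m=(c[...,2]>c[...,0]*1.35+10)
        m2=np.zeros(m.shape,np.uint8);cs=cv2.findContours(m.astype(np.uint8),0,1)[0];cv2.drawContours(m2,cs,-1,1,-1)
        show('holder',m2>0,np.array([x0,y0]),cam,.076)
# lid
hsv=cv2.cvtColor(t.astype(np.uint8),cv2.COLOR_BGR2HSV)
c=t[145:230,145:225]
show('lid',c.min(2)>125,np.array([145,145]),'top',.083)
for cam,img in(('top',t),('scene',s)):
    show('blue '+cam,(img[...,0]>img[...,2]*2+20)&(img[...,1]>img[...,2]*1.3)&(img[...,0]>60),0,cam,.06)
E
```

```text
bar top 78 [181.9 185.6] [28.2  2.7] 24 [0.5484 0.1961 0.1125]
   box [[0.56, 0.232], [0.567, 0.229], [0.537, 0.16], [0.53, 0.163]]
bar scene 63 [320.4 208.4] [23.   7.8] 21 [0.5576 0.201  0.1125]
   box [[0.563, 0.164], [0.534, 0.172], [0.562, 0.234], [0.59, 0.224]]
holder 47 [256.4 196.2] [24.1  3.1] 86 [ 0.5262 -0.0014  0.076 ]
   box [[0.557, 0.006], [0.558, -0.003], [0.491, -0.008], [0.491, 0.001]]
holder 38 [277.1 196.4] [22.4  1.6] 80 [ 0.5267 -0.0581  0.076 ]
   box [[0.555, -0.051], [0.556, -0.055], [0.496, -0.066], [0.495, -0.062]]
holder 81 [266.7 194.8] [11.5  6.9] 81 [ 0.5307 -0.0297  0.076 ]
   box [[0.544, -0.018], [0.548, -0.036], [0.517, -0.042], [0.513, -0.023]]
holder 43 [268.6 209.9] [ 2.8 15.1] 81 [ 0.4895 -0.0354  0.076 ]
   box [[0.489, -0.014], [0.497, -0.054], [0.489, -0.055], [0.482, -0.015]]
handle scene 78 [244.  197.6] [15.3  5.4] 84 [ 0.546  -0.0256  0.127 ]
   box [[0.52, -0.039], [0.517, -0.023], [0.578, -0.012], [0.581, -0.027]]
lid 2493 [183.9 186. ] [58.5 57. ] 33 [0.5503 0.1973 0.083 ]
   box [[0.527, 0.307], [0.661, 0.226], [0.575, 0.088], [0.443, 0.169]]
blue scene 1637 [177.4 205.4] [39. 52.] 90 [ 0.5344 -0.2425  0.06  ]
   box [[0.456, -0.352], [0.442, -0.178], [0.606, -0.146], [0.619, -0.303]]
```

```bash
python3 - <<'E'
import cv2,numpy as np
t=cv2.imread('pics/top0.png');s=cv2.imread('pics/scene0.png')
a=cv2.resize(t[160:245,300:390],None,fx=6,fy=6,interpolation=cv2.INTER_CUBIC)
b=cv2.resize(s[170:240,140:220],None,fx=6,fy=6,interpolation=cv2.INTER_CUBIC)
a=cv2.resize(a,(450,430));b=cv2.resize(b,(340,298)); o=np.zeros((430,790,3),np.uint8);o[:,:450]=a;o[:298,450:]=b
cv2.imwrite('pics/z3.png',o*1)
E
```

```text
(no output)
```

View pics/z3.png

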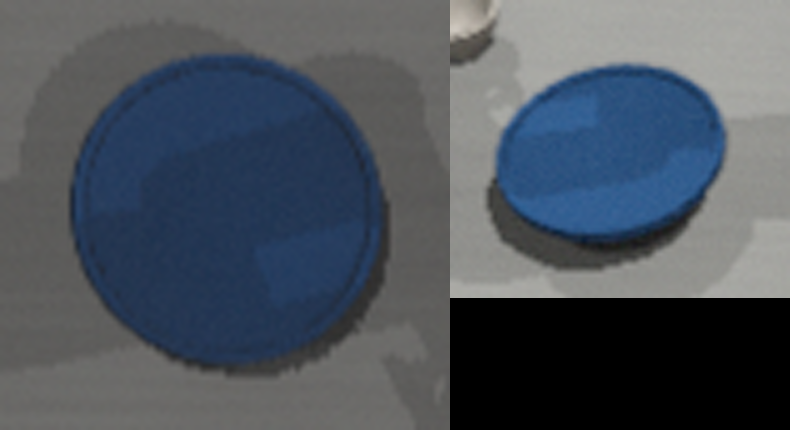

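```bash
python3 - <<'E'
from h import *
t=cv2.imread('pics/top0.png').astype(int);s=cv2.imread('pics/scene0.png').astype(int)
print('bar ends',[ray('top',u,v,.1125).round(4) for u,v in((169.6,180.4),(199.2,193.8),(184.4,187.1))])
print('bar tri ', tri((170.2,181),(220+497/5.5,160+237/5.5)).round(4),tri((198.6,193),(220+610/5.5,160+277/5.5)).round(4))
# holder corners in zoom
for cam,pts,z in(('top',[(572,228),(680,210),(701,347),(594,366)],.076),):
    w=[ray('top',140+a/5,140+b/5,z)[:2] for a,b in pts];print(np.round(w,4),np.mean(w,0).round(4),[np.linalg.norm(w[i]-w[i-1]).round(4) for i in range(4)],[np.degrees(np.arctan2(*(w[i]-w[i-1])[::-1])).round(1) for i in range(4)])
pts=[(613,250),(651,243),(661,305),(624,312)]
w=[ray('top',140+a/5,140+b/5,.127)[:2] for a,b in pts];print('handle',np.round(w,4),np.mean(w,0).round(4))
w=[(80,203),(187,195),(197,292),(89,302)]
w=[ray('scene',220+a/5.5,160+b/5.5,.076)[:2] for a,b in w];print('holder scene',np.round(w,4),np.mean(w,0).round(4))
print('handle scene top',[ray('scene',220+a/5.5,160+b/5.5,.127)[:2].round(4) for a,b in [(115,172),(151,168),(153,211),(118,213)]])
def ell(m):
    m=cv2.morphologyEx(m.astype(np.uint8),cv2.MORPH_CLOSE,np.ones((5,5)))
    cs=cv2.findContours(m,0,1)[0];c=cv2.convexHull(max(cs,key=cv2.contourArea));
    return cv2.fitEllipse(c)
c=s; mb=lambda i:(i[...,0]>i[...,2]*1.6+12)&(i[...,1]>i[...,2]*1.05)
es=ell(mb(s)); et=ell(mb(t)); print(es,et)
print('stand',tri(et[0],es[0]).round(4))
for z in(.04,.05,.06,.07,.08,.09): 
    r=et[1][0]/2;u,v=et[0]
    print(z,ray('top',u,v,z).round(4),ray('scene',*es[0],z).round(4),(ray('top',u+r,v,z)-ray('top',u-r,v,z))[:2].round(4))
m=np.zeros(t.shape[:2]);m[140:235,140:220]=(t[140:235,140:220].min(2)>112); m=m>0
el=ell(m);print('lid',el,ray('top',*el[0],.083).round(4),ray('top',*el[0],.079).round(4))
E
```

```text
bar ends [array([0.5616, 0.2295, 0.1125]), array([0.5272, 0.1495, 0.1125]), array([0.5444, 0.1894, 0.1125])]
bar tri  [0.5598 0.1936 0.1455] [0.5351 0.1991 0.0739]
[[ 0.5554  0.0045]
 [ 0.5663 -0.0545]
 [ 0.4913 -0.0669]
 [ 0.4799 -0.0088]] [ 0.5232 -0.0314] [np.float64(0.0766), np.float64(0.0601), np.float64(0.076), np.float64(0.0592)] [np.float64(10.0), np.float64(-79.6), np.float64(-170.7), np.float64(101.1)]
handle [[ 0.5385 -0.0176]
 [ 0.5425 -0.0372]
 [ 0.5103 -0.0428]
 [ 0.5064 -0.0237]] [ 0.5244 -0.0303]
holder scene [[ 0.4983 -0.0635]
 [ 0.4871 -0.0025]
 [ 0.56    0.0101]
 [ 0.5719 -0.0485]] [ 0.5293 -0.0261]
handle scene top [array([ 0.5206, -0.038 ]), array([ 0.516 , -0.0186]), array([ 0.548, -0.014]), array([ 0.551 , -0.0327])]
((177.3430938720703, 205.60525512695312), (40.148597717285156, 53.82081604003906), 76.27899932861328) ((344.9623107910156, 200.78306579589844), (59.83458709716797, 61.64262390136719), 111.5572280883789)
stand [ 0.5201 -0.25    0.0423]
0.04 [ 0.5204 -0.2512  0.04  ] [ 0.5182 -0.2503  0.04  ] [ 0.0028 -0.1678]
0.05 [ 0.5197 -0.2488  0.05  ] [ 0.5267 -0.2463  0.05  ] [ 0.0028 -0.1661]
0.06 [ 0.5189 -0.2463  0.06  ] [ 0.5353 -0.2424  0.06  ] [ 0.0027 -0.1644]
0.07 [ 0.5182 -0.2438  0.07  ] [ 0.5439 -0.2384  0.07  ] [ 0.0027 -0.1627]
0.08 [ 0.5175 -0.2413  0.08  ] [ 0.5525 -0.2344  0.08  ] [ 0.0027 -0.161 ]
0.09 [ 0.5167 -0.2388  0.09  ] [ 0.5611 -0.2305  0.09  ] [ 0.0027 -0.1593]
lid ((183.52227783203125, 186.64523315429688), (58.807167053222656, 60.23555374145508), 34.529571533203125) [0.5487 0.1982 0.083 ] [0.5491 0.1991 0.079 ]
```

```bash
cat >> h.py <<'E'
from scipy.spatial.transform import Rotation as Rn
def pose():
    s=status.state();q=s['tool_rot'];return s['tool_pos'],Rn.from_quat([q[1],q[2],q[3],q[0]]).as_matrix(),s
def go(target,yaw_y=None):
    p,R,s=pose(); d=R.T@(np.asarray(target)-p)*100; out=[d.round(2)]
    yy=np.degrees(np.arctan2(R[1,1],R[0,1]))
    if yaw_y is not None:
        best=[]
        for k in(0,180,-180,360):
            e=(yaw_y+k-yy+180)%360-180; best.append(e)
        e=min(best,key=abs)
        # turn about tool x (down): sign from R[2,0]
        out.append(('twist rad',round(np.radians(e)*np.sign(R[2,0]),4)))
    print('pos',p.round(4),'yawy',yy.round(2),'tilt x',R[:,0].round(4),'F',s['contact_force'].round(1),'T',s['ft_torque'].round(2),'g',round(s['gripper_width'],3),'t',round(s['time'],2),'j6',s['joint_pos'][5].round(2)); print('GO',*out)
E
python3 - <<'E'
from h import *
go((.526,-.029,.18),100)
print(ray('scene',320.2,206.3,.1125),tri((182.2,185.8),(320.2,206.3)))
c=imaging.camera_info('top');print(-c['R'].T@c['t']); c=imaging.camera_info('scene');print(-c['R'].T@c['t'])
E
```

```text
pos [ 0.2827 -0.5568  0.2382] yawy -63.08 tilt x [-6.0e-04  1.7e-03 -1.0e+00] F [-0.3 -0.5  0.1] T [ 0.01  0.05 -0.06] g 0.999 t 0.1 j6 -0.12
GO [  5.9  -36.04 -45.58] ('twist rad', np.float64(0.2953))
[0.54954561 0.20055773 0.1125    ] [0.54787521 0.1984937  0.10989214]
[ 0.44823083 -0.00746372  1.02345338]
[1.24976914 0.08755053 0.89211572]
```

{"op": "carry_out", "data": {
  "moves": [1,5.9,-36.0,-45.6,0.295,1,5.9,-36.0,-45.6,0.295,1,5.9,-36.0,-45.6,0.295,1,5.9,-36.0,-45.6,0.295,1,5.9,-36.0,-45.6,0.295,1,5.9,-36.0,-45.6,0.295,1,5.9,-36.0,-45.6,0.295,1,5.9,-36.0,-45.6,0.295,1,5.9,-36.0,-45.6,0.295,1,5.9,-36.0,-45.6,0.295,1,5.9,-36.0,-45.6,0.295,1,5.9,-36.0,-45.6,0.295]
}}

```text
time: 1.1
tool_pos: [0.4917, -0.1035, 0.1883]
tool_rot: [-0.062, -0.704, -0.062, 0.704]
contact_force: [0.5, -0.2, -0.6]
gripper_width: 0.998
```

```bash
python3 - <<'E'
from h import *
go((.526,-.029,.18),100)
E
```

```text
pos [ 0.4917 -0.1035  0.1883] yawy -79.99 tilt x [-1.e-04 -0.e+00 -1.e+00] F [ 0.5 -0.2 -0.6] T [ 0.   -0.04  0.01] g 0.998 t 1.1 j6 1.04
GO [ 0.83 -6.74 -4.68] ('twist rad', np.float64(0.0002))
```

{"op": "carry_out", "data": {
  "moves": [1,0.8,-6.7,-4.7,0,1,0.8,-6.7,-4.7,0,1,0.8,-6.7,-4.7,0,1,0.8,-6.7,-4.7,0,1,0.8,-6.7,-4.7,0]
}}

```text
time: 1.52
tool_pos: [0.5258, -0.0315, 0.1803]
tool_rot: [-0.062, -0.704, -0.062, 0.705]
contact_force: [-0.3, 0.4, 0.1]
gripper_width: 1.003
```

```bash
python3 - <<'E'
from h import *
cv2.imwrite("pics/s1.png",imaging.grab_frame('scene')[:,:,::-1])
go((.526,-.029,.097),100)
E
python3 - <<'E'
import cv2
s=cv2.imread('pics/s1.png');cv2.imwrite('pics/s1z.png',cv2.resize(s[120:250,190:340],None,fx=5,fy=4.6,interpolation=2))
E
```

```text
pos [ 0.5258 -0.0321  0.1806] yawy -80.02 tilt x [-5.e-04 -3.e-04 -1.e+00] F [0.  0.2 0.7] T [-0.01 -0.01 -0.01] g 1.002 t 1.57 j6 1.19
GO [ 8.36 -0.31 -0.08] ('twist rad', np.float64(-0.0004))
```

View pics/s1z.png

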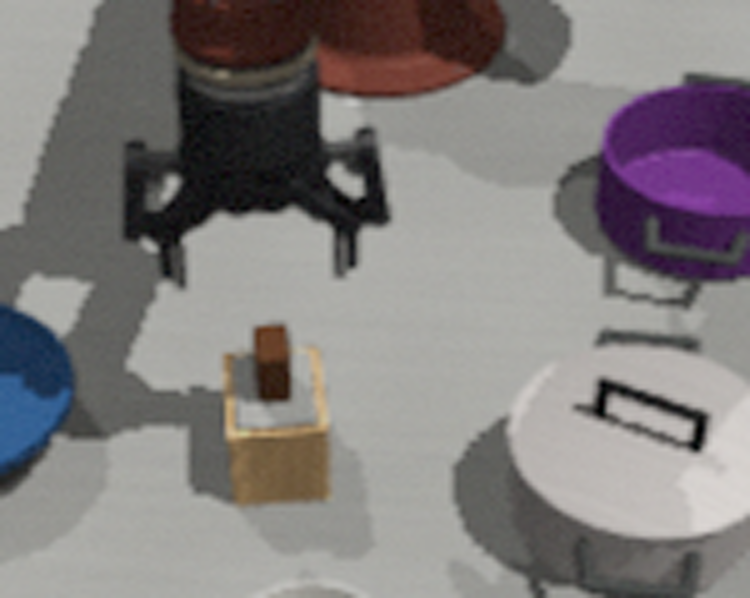

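```bash
python3 - <<'E'
from h import *
p,R,s=pose()
for z in(.172,.185): print(proj('scene',(p[0],p[1],z)), [proj('scene',np.array([p[0],p[1],z])+R[:,1]*k*.0425).round(1) for k in(-1,1)])
print(proj('scene',(.526,-.029,.127)))
E
```

```text
[241.98778249 181.9713613 ] [array([256.5, 181. ]), array([227.4, 183. ])]
[241.7902815  178.76739398] [array([256.4, 177.8]), array([227.1, 179.7])]
[243.67061521 192.72402927]
```

{"op": "carry_out", "data": {
  "moves": [1,1.5,-0.35,-0.05,0,1,4,-0.35,-0.05,0,1,6.5,-0.35,-0.05,0,1,8.3,-0.35,-0.05,0,1,8.3,-0.35,-0.05,0,1,8.3,-0.35,-0.05,0]
}}

```text
time: 2.07
tool_pos: [0.525, -0.0292, 0.097]
tool_rot: [-0.061, -0.704, -0.061, 0.705]
contact_force: [1.0, -0.1, 0.3]
gripper_width: 1.001
```

```bash
python3 - <<'E'
from h import *
cv2.imwrite("pics/s2.png",imaging.grab_frame('scene')[:,:,::-1])
cv2.imwrite("pics/t2.png",imaging.grab_frame('top')[:,:,::-1])
go((.526,-.029,.097),100)
s=cv2.imread('pics/s2.png');cv2.imwrite('pics/s2z.png',cv2.resize(s[140:250,190:310],None,fx=5,fy=5,interpolation=2))
E
```

```text
pos [ 0.527  -0.029   0.0995] yawy -80.07 tilt x [ 2.6e-03 -5.0e-04 -1.0e+00] F [-0.3 -0.5  0.5] T [ 0.02 -0.01  0.01] g 1.001 t 2.17 j6 1.2
GO [ 0.25 -0.02  0.09] ('twist rad', np.float64(-0.0013))
```

View pics/s2z.png

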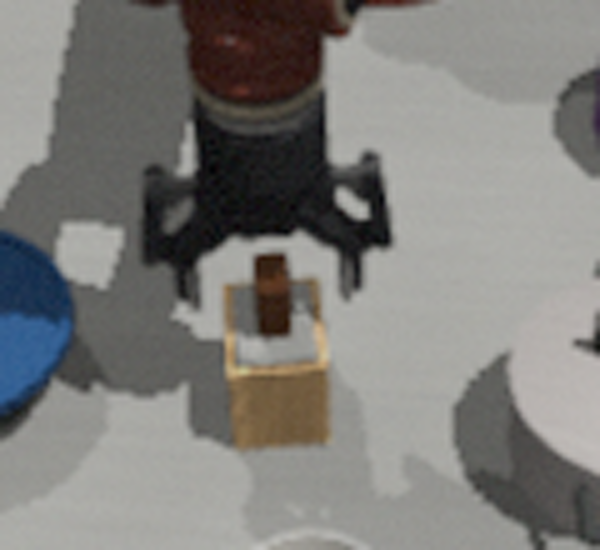

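{"op": "carry_out", "data": {
  "moves": [0.6,0.1,0,0,0,0.3,0.1,0,0,0,0,0.1,0,0,0,0,0.1,0,0,0,0,0.1,0,0,0,0,0.1,0,0,0,0,0.1,0,0,0,0,0.1,0,0,0]
}}

```text
time: 2.83
tool_pos: [0.5264, -0.028, 0.0973]
tool_rot: [0.062, 0.705, 0.062, -0.704]
contact_force: [0.3, 1.1, 2.8]
gripper_width: 0.25
```

```bash
python3 - <<'E'
from h import *
go((.526,-.029,.097),100)
E
```

```text
pos [ 0.5264 -0.028   0.0973] yawy -79.97 tilt x [ 9.e-04 -1.e-04 -1.e+00] F [0.3 1.1 2.8] T [0.05 0.01 0.03] g 0.25 t 2.83 j6 1.2
GO [0.03 0.1  0.06] ('twist rad', np.float64(0.0004))
```

{"op": "carry_out", "data": {
  "moves": [0,-0.5,0,0,0,0,-2,0,0,0,0,-4,0,0,0,0,-6,0,0,0,0,-8,0,0,0,0,-10,0,0,0,0,-11.5,0,0,0,0,-12,0,0,0,0,-12,0,0,0,0,-12,0,0,0]
}}

```text
time: 3.67
tool_pos: [0.5255, -0.0279, 0.2157]
tool_rot: [-0.062, -0.704, -0.062, 0.705]
contact_force: [-0.7, -0.8, -2.3]
gripper_width: 0.253
```

```bash
python3 - <<'E'
from h import *
cv2.imwrite("pics/s3.png",imaging.grab_frame('scene')[:,:,::-1])
cv2.imwrite("pics/t3.png",imaging.grab_frame('top')[:,:,::-1])
go((.526,-.029,.217),100)
s=cv2.imread('pics/s3.png');cv2.imwrite('pics/s3z.png',cv2.resize(s[100:250,190:310],None,fx=4,fy=4,interpolation=2))
s=cv2.imread('pics/t3.png');cv2.imwrite('pics/t3z.png',cv2.resize(s[140:280,210:340],None,fx=4,fy=4,interpolation=2))
E
```

```text
pos [ 0.525  -0.0278  0.2148] yawy -79.99 tilt x [-3.3e-03  7.0e-04 -1.0e+00] F [ 0.6  1.  -3. ] T [0.01 0.03 0.  ] g 0.25 t 3.77 j6 1.2
GO [-0.22  0.13 -0.07] ('twist rad', np.float64(0.0002))
```

View pics/s3z.png

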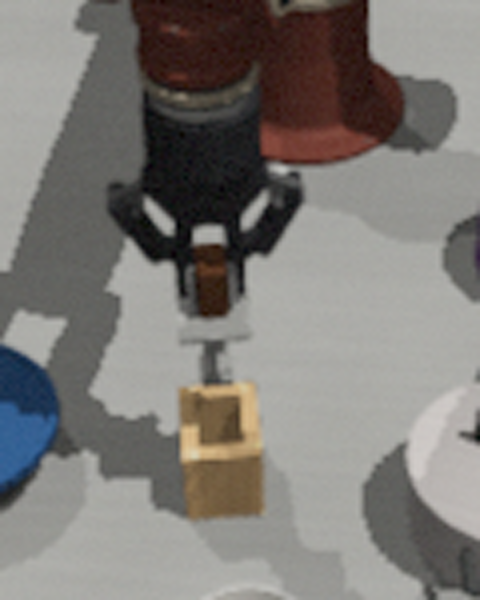

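View pics/t3z.png

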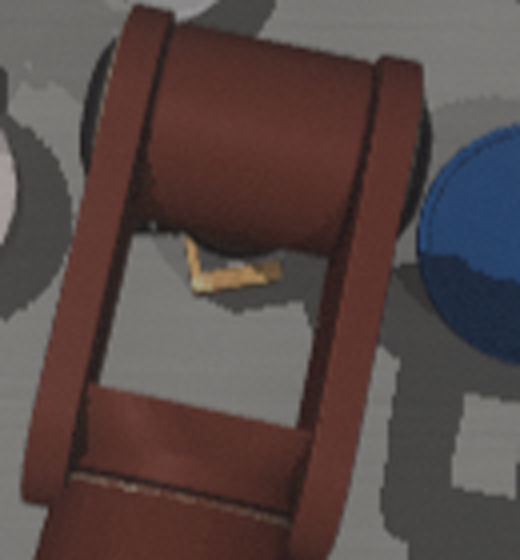

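```bash
python3 - <<'E'
from h import *
s=cv2.imread('pics/s3.png');c=s[155:215,220:265];c=cv2.resize(c,None,fx=10,fy=9.5,interpolation=2);cv2.imwrite('pics/s3y.png',c)
p,R,st=pose()
g=np.array([p[0],p[1],p[2]+.0087]);h=g-[0,0,.093]
x=np.array([np.cos(np.radians(10)),np.sin(np.radians(10)),0])
f=lambda P:((proj('scene',P)-[220,155]+.5)*[10,9.5]).round(0)
for sg in(1,-1):
    print(sg,'hook',f(h),'tip top',f(h+sg*x*.0145+[0,0,.0095]),'tip bottom',f(h+sg*x*.0145-[0,0,.007]),'shank bot',f(h-sg*x*.0165-[0,0,.007]),'shank top',f(h-sg*x*.0165+[0,0,.06]),'shank at holder',f(h-sg*x*.0165+[0,0,.02]))
E
```

```text
1 hook [246. 354.] tip top [247. 366.] tip bottom [249. 402.] shank bot [243. 332.] shank top [234. 179.] shank at holder [240. 272.]
-1 hook [246. 354.] tip top [242. 300.] tip bottom [244. 336.] shank bot [250. 407.] shank top [241. 254.] shank at holder [246. 347.]
```

View pics/s3y.png

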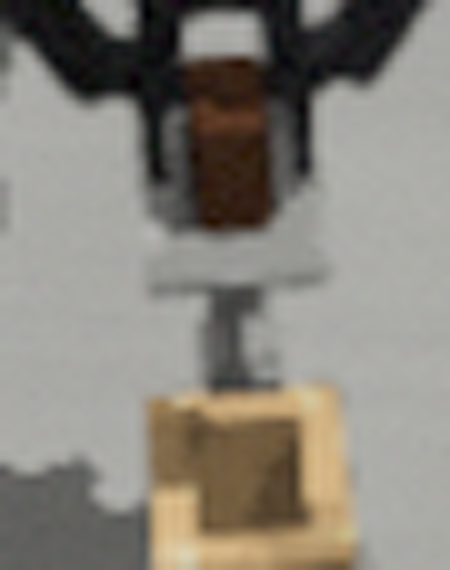

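{"op": "carry_out", "data": {
  "moves": [0,-0.5,-2,-0.4,0.12,0,-1,-4,-0.7,0.24,0,-1,-6,-1,0.36,0,-1,-8,-1.4,0.48,0,-1,-9.5,-1.7,0.6,0,-1,-9.8,-1.7,0.72,0,-1,-9.8,-1.7,0.84,0,-1,-9.8,-1.7,0.96,0,-1,-9.8,-1.7,1.05,0,-1,-9.8,-1.7,1.1,0,-1,-9.8,-1.7,1.1]
}}

```text
time: 4.68
tool_pos: [0.5249, 0.0715, 0.225]
tool_rot: [0.315, -0.632, 0.316, 0.634]
contact_force: [0.1, -0.5, -2.4]
gripper_width: 0.246
```

```bash
python3 - <<'E'
from h import *
cv2.imwrite("pics/s4.png",imaging.grab_frame('scene')[:,:,::-1])
go((.526,-.029,.217),100)
s=cv2.imread('pics/s4.png');c=s[135:225,230:330];c=cv2.resize(c,None,fx=7,fy=6.5,interpolation=2);cv2.imwrite('pics/s4y.png',c)
E
```

```text
pos [0.5251 0.0715 0.2252] yawy -142.94 tilt x [-0.0026 -0.     -1.    ] F [-0.4  0.  -2. ] T [-0.01  0.    0.02] g 0.251 t 4.73 j6 2.49
GO [ 0.82  5.98 -8.08] ('twist rad', np.float64(-1.0985))
```

View pics/s4y.png

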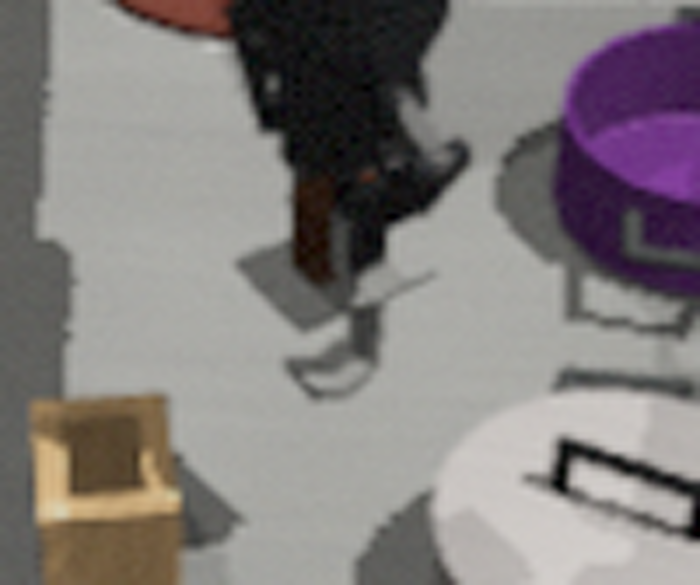

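```bash
python3 - <<'E'
from h import *
d=np.array([.917,-.399,0])
go(np.array([.548,.1975,.225])-.05*d,-113.5)
E
```

```text
pos [0.5251 0.0715 0.2252] yawy -142.94 tilt x [-0.0026 -0.     -1.    ] F [-0.4  0.  -2. ] T [-0.01  0.    0.02] g 0.251 t 4.73 j6 2.49
GO [ 0.03 -6.97 13.03] ('twist rad', np.float64(-0.5138))
```

{"op": "carry_out", "data": {
  "moves": [0,0,-1,2,-0.1,0,0,-2,4,-0.2,0,0,-3.2,6,-0.3,0,0,-4.5,8.5,-0.4,0,0,-5.8,11,-0.5,0,0,-6.6,12.5,-0.514,0,0,-7,13,-0.514,0,0,-7,13,-0.514,0,0,-7,13,-0.514]
}}

```text
time: 5.48
tool_pos: [0.5034, 0.217, 0.2262]
tool_rot: [0.144, -0.692, 0.145, 0.692]
contact_force: [-0.3, 0.1, -2.3]
gripper_width: 0.25
```

```bash
python3 - <<'E'
from h import *
cv2.imwrite("pics/s5.png",imaging.grab_frame('scene')[:,:,::-1])
d=np.array([.917,-.399,0])
go(np.array([.548,.1975,.1785])-.05*d,-113.5)
s=cv2.imread('pics/s5.png');c=s[135:245,270:370];c=cv2.resize(c,None,fx=6,fy=5.4,interpolation=2);cv2.imwrite('pics/s5y.png',c)
E
```

```text
pos [0.5035 0.2166 0.2264] yawy -113.59 tilt x [-6.e-04 -8.e-04 -1.e+00] F [ 0.2 -0.4 -1.3] T [ 0.05 -0.01  0.02] g 0.251 t 5.53 j6 2.25
GO [ 4.79 -0.03  0.16] ('twist rad', np.float64(-0.0015))
```

View pics/s5y.png

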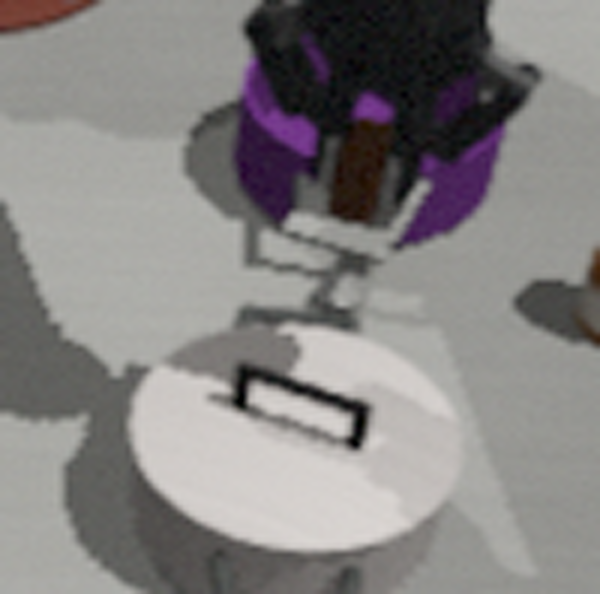

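```bash
python3 - <<'E'
from h import *
a=ray('scene',309.6,202.8,.1125);b=ray('scene',330.9,210.1,.1125);print(a,b,(a+b)/2,np.degrees(np.arctan2(b[1]-a[1],b[0]-a[0])))
E
```

```text
[0.53806113 0.16958845 0.1125    ] [0.56195741 0.23117352 0.1125    ] [0.55000927 0.20038099 0.1125    ] 68.79272427467502
```

{"op": "carry_out", "data": {
  "moves": [0,1,0,0.15,0,0,2.5,0,0.15,0,0,3.5,0,0.15,0,0,4.3,0,0.15,0,0,4.7,0,0.15,0,0,4.7,0,0.15,0,0,4.7,0,0.15,0]
}}

```text
time: 6.12
tool_pos: [0.5021, 0.2179, 0.1798]
tool_rot: [0.144, -0.692, 0.144, 0.692]
contact_force: [-0.8, 0.3, -2.1]
gripper_width: 0.249
```

```bash
python3 - <<'E'
from h import *
cv2.imwrite("pics/s6.png",imaging.grab_frame('scene')[:,:,::-1])
d=np.array([.917,-.399,0])
go(np.array([.548,.1975,.1785]),-113.5)
s=cv2.imread('pics/s6.png');c=s[155:245,280:370];c=cv2.resize(c,None,fx=8,fy=6.6,interpolation=2);cv2.imwrite('pics/s6y.png',c)
E
```

```text
pos [0.5024 0.218  0.1804] yawy -113.57 tilt x [ 9.e-04  3.e-04 -1.e+00] F [-0.  -0.3 -1.4] T [ 0.01 -0.01 -0.03] g 0.249 t 6.17 j6 2.26
GO [ 0.19  0.06 -5.  ] ('twist rad', np.float64(-0.0012))
```

View pics/s6y.png

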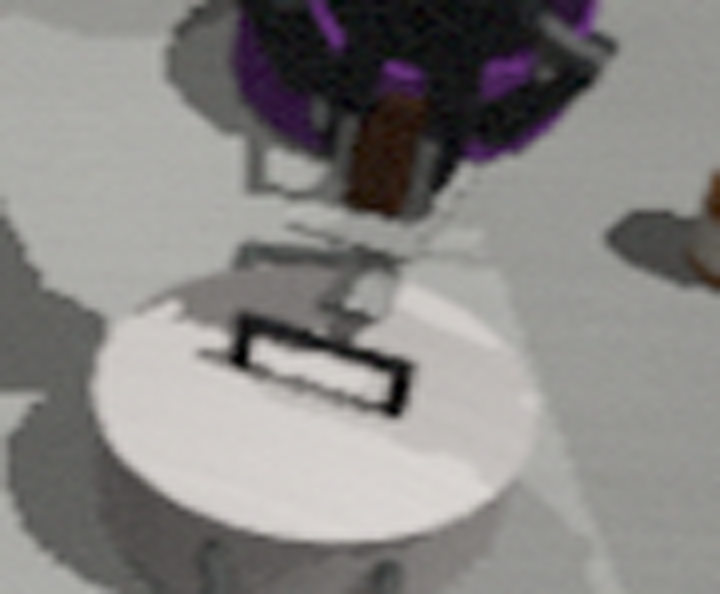

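{"op": "carry_out", "data": {
  "moves": [0,0.1,0.05,-0.5,0,0,0.1,0.05,-1.2,0,0,0.1,0.05,-2,0,0,0.1,0.05,-2.6,0,0,0.1,0.05,-3.2,0,0,0.1,0.05,-3.2,0]
}}

```text
time: 6.67
tool_pos: [0.5325, 0.2041, 0.179]
tool_rot: [-0.145, 0.692, -0.145, -0.692]
contact_force: [0.1, -0.2, -2.6]
gripper_width: 0.253
```

{"op": "carry_out", "data": {
  "moves": [0,0,0,-0.4,0,0,0,0,-0.8,0,0,0,0,-1.2,0,0,0,0,-1.6,0,0,0,0,-1.8,0,0,0,0,-1.8,0,0,0,0,-1.8,0]
}}

```text
time: 7.25
tool_pos: [0.5477, 0.1976, 0.1787]
tool_rot: [0.144, -0.692, 0.144, 0.692]
contact_force: [0.4, 0.0, -1.2]
gripper_width: 0.245
```

```bash
python3 - <<'E'
from h import *
cv2.imwrite("pics/s7.png",imaging.grab_frame('scene')[:,:,::-1])
d=np.array([.917,-.399,0])
go(np.array([.5485,.198,.1785]),-113.5)
s=cv2.imread('pics/s7.png');c=s[155:245,280:370];c=cv2.resize(c,None,fx=8,fy=6.6,interpolation=2);cv2.imwrite('pics/s7y.png',c)
E
```

```text
pos [0.5476 0.1976 0.1787] yawy -113.56 tilt x [-3.e-04  0.e+00 -1.e+00] F [-0.4 -0.6 -2.2] T [ 0.01 -0.   -0.  ] g 0.252 t 7.3 j6 2.2
GO [ 0.02 -0.07 -0.07] ('twist rad', np.float64(-0.001))
```

View pics/s7y.png

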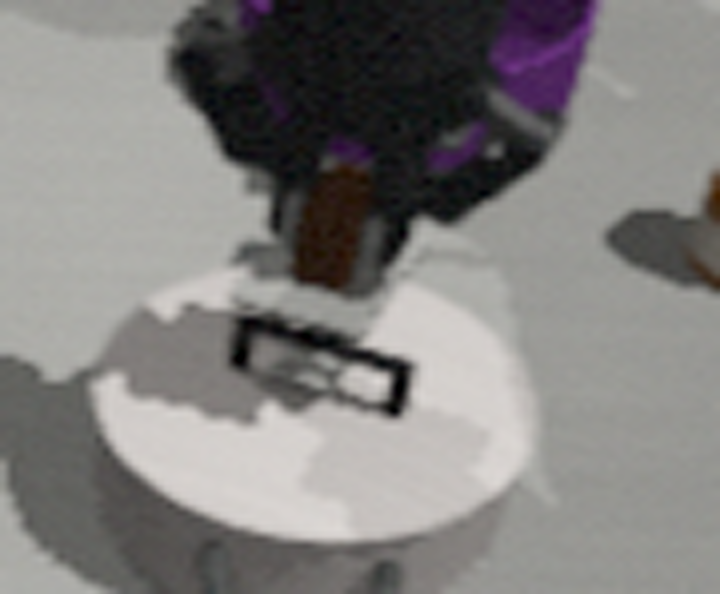

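{"op": "carry_out", "data": {
  "moves": [0,-0.2,0,-0.1,0,0,-0.5,0,-0.1,0,0,-0.8,0,-0.1,0,0,-1.0,0,-0.1,0,0,-1.1,0,-0.1,0,0,-1.2,0,-0.1,0,0,-1.3,0,-0.1,0,0,-1.4,0,-0.1,0,0,-1.5,0,-0.1,0,0,-1.6,0,-0.1,0,0,-1.6,0,-0.1,0,0,-1.6,0,-0.1,0]
}}

```text
time: 8.3
tool_pos: [0.5484, 0.1971, 0.1943]
tool_rot: [0.144, -0.692, 0.144, 0.692]
contact_force: [-0.8, -0.5, -6.6]
gripper_width: 0.251
```

```bash
python3 - <<'E'
from h import *
cv2.imwrite("pics/s8.png",imaging.grab_frame('scene')[:,:,::-1])
go(np.array([.5485,.198,.1785]),-113.5)
s=cv2.imread('pics/s8.png');c=s[155:245,280:370];c=cv2.resize(c,None,fx=8,fy=6.6,interpolation=2);cv2.imwrite('pics/s8y.png',c)
E
```

```text
pos [0.5484 0.1971 0.1944] yawy -113.56 tilt x [-6.e-04 -2.e-04 -1.e+00] F [-0.5  0.1 -6.5] T [-0.05  0.06 -0.01] g 0.246 t 8.35 j6 2.2
GO [ 1.59 -0.08  0.03] ('twist rad', np.float64(-0.0011))
```

View pics/s8y.png

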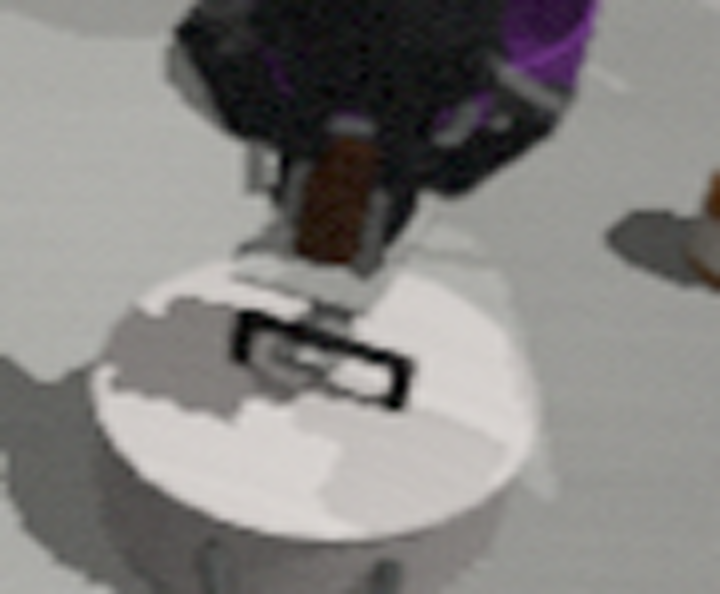

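{"op": "carry_out", "data": {
  "moves": [0,-0.1,0,0,0,0,-0.25,0,0,0,0,-0.4,0,0,0,0,-0.6,0,0,0,0,-0.9,0,0,0,0,-1.2,0,0,0,0,-1.5,0,0,0,0,-1.7,0,0,0,0,-1.8,0,0,0,0,-1.8,0,0,0]
}}

```text
time: 9.18
tool_pos: [0.5488, 0.1972, 0.2133]
tool_rot: [-0.144, 0.692, -0.144, -0.692]
contact_force: [0.2, 0.8, -7.5]
gripper_width: 0.247
```

```bash
python3 - <<'E'
from h import *
cv2.imwrite("pics/s9.png",imaging.grab_frame('scene')[:,:,::-1])
go(np.array([.5485,.198,.1785]),-113.5)
s=cv2.imread('pics/s9.png');c=s[145:245,270:370];c=cv2.resize(c,None,fx=7,fy=6,interpolation=2);cv2.imwrite('pics/s9y.png',c)
E
```

```text
pos [0.5487 0.1972 0.213 ] yawy -113.56 tilt x [ 3.e-04  1.e-04 -1.e+00] F [-0.3  0.3 -7.3] T [0.   0.06 0.01] g 0.249 t 9.23 j6 2.2
GO [ 3.45 -0.07  0.05] ('twist rad', np.float64(-0.0011))
```

View pics/s9y.png

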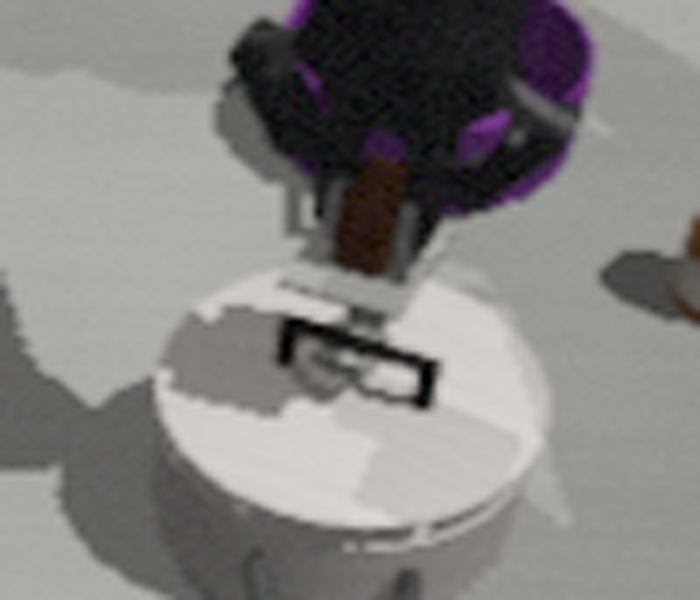

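{"op": "carry_out", "data": {
  "moves": [0,-0.1,0,0,0,0,-0.4,0,0,0,0,-0.9,0,0,0,0,-1.5,0,0,0,0,-2.2,0,0,0,0,-2.9,0,0,0,0,-3.6,0,0,0,0,-4.2,0,0,0,0,-4.7,0,0,0,0,-5,0,0,0,0,-5.1,0,0,0,0,-5.1,0,0,0]
}}

```text
time: 10.23
tool_pos: [0.5487, 0.1972, 0.264]
tool_rot: [-0.144, 0.692, -0.144, -0.692]
contact_force: [0.4, 0.1, -6.2]
gripper_width: 0.254
```

```bash
python3 - <<'E'
from h import *
go(np.array([.520,-.2505,.265]),-113.5)
cv2.imwrite("pics/s10.png",imaging.grab_frame('scene')[:,:,::-1])
s=cv2.imread('pics/s10.png');c=s[105:245,250:390];c=cv2.resize(c,None,fx=5,fy=4.2,interpolation=2);cv2.imwrite('pics/s10y.png',c)
E
```

```text
pos [0.5487 0.1972 0.264 ] yawy -113.56 tilt x [ 3.e-04  1.e-04 -1.e+00] F [ 0.4  0.1 -6.2] T [-0.   -0.03  0.09] g 0.254 t 10.23 j6 2.2
GO [ -0.1   42.18 -15.27] ('twist rad', np.float64(-0.001))
```

View pics/s10y.png

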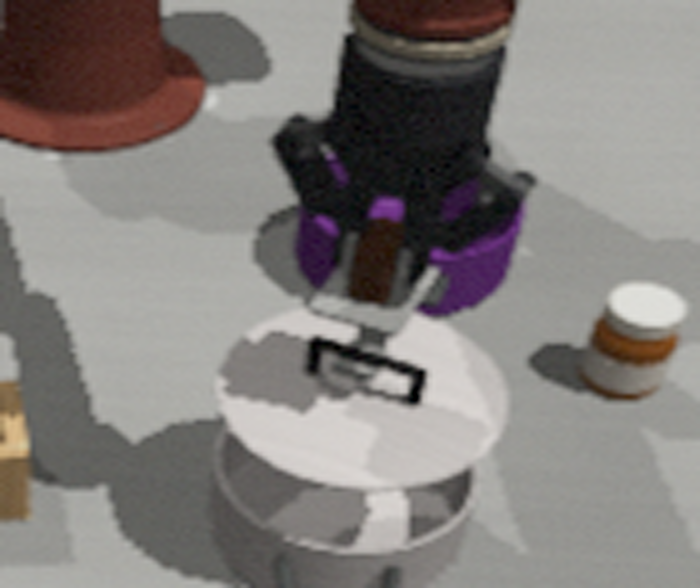

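{"op": "carry_out", "data": {
  "moves": [0,0,0.1,-0.04,0,0,0,0.3,-0.11,0,0,0,0.7,-0.25,0,0,0,1.2,-0.44,0,0,0,1.9,-0.69,0,0,0,2.8,-1.02,0,0,0,3.9,-1.41,0,0,0,5.1,-1.85,0,0,0,6.4,-2.32,0,0,0,7.7,-2.79,0,0,0,9,-3.26,0,0,0,10.3,-3.73,0]
}}

```text
time: 11.28
tool_pos: [0.5415, 0.0861, 0.2639]
tool_rot: [-0.145, 0.692, -0.145, -0.692]
contact_force: [1.1, 0.5, -6.4]
gripper_width: 0.247
```

{"op": "carry_out", "data": {
  "moves": [0,0,1.4,-0.51,0,0,0,2.8,-1.02,0,0,0,4.2,-1.52,0,0,0,5.6,-2.03,0,0,0,7,-2.54,0,0,0,8.4,-3.05,0,0,0,9.8,-3.55,0,0,0,11.2,-4.06,0,0,0,12.6,-4.57,0,0,0,14,-5.08,0,0,0,15.4,-5.58,0,0,0,16.8,-6.09,0]
}}

```text
time: 12.28
tool_pos: [0.5298, -0.0922, 0.2639]
tool_rot: [-0.145, 0.692, -0.145, -0.692]
contact_force: [-0.1, 0.3, -6.2]
gripper_width: 0.248
```

{"op": "carry_out", "data": {
  "moves": [0,0,1.4,-0.51,0,0,0,2.8,-1.02,0,0,0,4.2,-1.52,0,0,0,5.6,-2.03,0,0,0,7,-2.54,0,0,0,8.3,-3.01,0,0,0,9.6,-3.48,0,0,0,10.8,-3.92,0,0,0,11.9,-4.31,0,0,0,12.9,-4.68,0,0,0,13.7,-4.97,0,0,0,14.3,-5.19,0]
}}

```text
time: 13.28
tool_pos: [0.5206, -0.2433, 0.2637]
tool_rot: [0.144, -0.692, 0.144, 0.692]
contact_force: [-0.5, 0.2, -6.5]
gripper_width: 0.252
```

{"op": "carry_out", "data": {
  "moves": [0,0,0.4,-0.15,0,0,0,0.6,-0.22,0,0,0,0.75,-0.27,0,0,0,0.8,-0.29,0,0,0,0.8,-0.29,0,0,0,0.8,-0.29,0]
}}

```text
time: 13.78
tool_pos: [0.5203, -0.2504, 0.2638]
tool_rot: [0.144, -0.692, 0.144, 0.692]
contact_force: [0.2, 0.2, -6.5]
gripper_width: 0.254
```

```bash
python3 - <<'E'
from h import *
cv2.imwrite("pics/s11.png",imaging.grab_frame('scene')[:,:,::-1])
cv2.imwrite("pics/t11.png",imaging.grab_frame('top')[:,:,::-1])
go(np.array([.520,-.2505,.265]),-113.5)
s=cv2.imread('pics/s11.png');c=s[95:245,120:260];c=cv2.resize(c,None,fx=4,fy=4,interpolation=2);cv2.imwrite('pics/s11y.png',c)
E
```

```text
pos [ 0.5202 -0.2505  0.2638] yawy -113.53 tilt x [ 1.e-04  1.e-04 -1.e+00] F [ 0.6  0.6 -7. ] T [ 0.01 -0.01 -0.04] g 0.248 t 13.88 j6 1.4
GO [-0.12  0.01  0.02] ('twist rad', np.float64(-0.0005))
```

View pics/s11y.png

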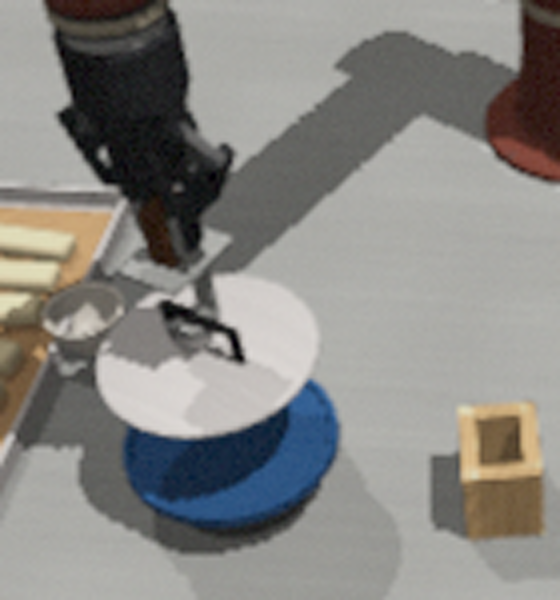

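View pics/t11.png

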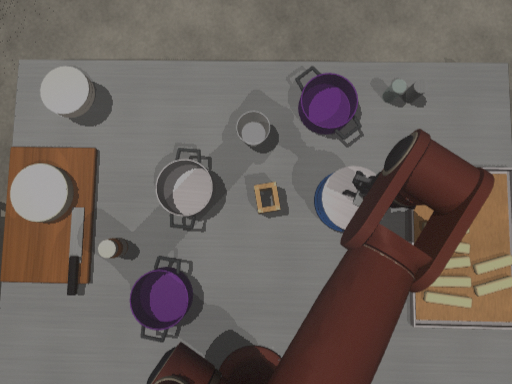

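```bash
python3 - <<'E'
from h import *
s=cv2.imread('pics/s11.png').astype(int)
m=np.zeros(s.shape[:2],np.uint8)
sub=s[158:208,140:204];m[158:208,140:204]=((sub.min(2)>120)&(sub.max(2)-sub.min(2)<30)&(sub[...,2]>=sub[...,0]+2)|((sub[...,2]>=sub[...,0]+4)&(sub.min(2)>90)))
m=cv2.morphologyEx(m,cv2.MORPH_OPEN,np.ones((3,3)))
cs=cv2.findContours(m,0,1)[0];c=max(cs,key=cv2.contourArea);e=cv2.fitEllipse(cv2.convexHull(c));print(e,[ray('scene',*e[0],z).round(4) for z in(.149,.153)])
# predicted ellipse
th=np.linspace(0,6.28,60)
pts=np.array([proj('scene',(.5202+.083*np.cos(a),-.2505+.083*np.sin(a),.153)) for a in th],np.float32);print('pred',cv2.fitEllipse(pts))
o=s.astype(np.uint8).copy();cv2.ellipse(o,e,(0,0,255),1)
# stand pred
pts=np.array([proj('scene',(.5202+.086*np.cos(a),-.2505+.086*np.sin(a),.042)) for a in th],np.float32);print('pred stand',cv2.fitEllipse(pts),'measured (177.3,205.6)')
cv2.imwrite('pics/s11e.png',cv2.resize(o[130:240,120:240],None,fx=5,fy=5,interpolation=0))
E
```

```text
((172.05226135253906, 173.0286407470703), (62.612525939941406, 71.10535430908203), 84.30108642578125) [array([ 0.4805, -0.2568,  0.149 ]), array([ 0.4846, -0.255 ,  0.153 ])]
pred ((170.22000122070312, 182.2275848388672), (37.575103759765625, 56.7510986328125), 77.17593383789062)
pred stand ((176.80783081054688, 206.70169067382812), (38.690696716308594, 54.626708984375), 75.60912322998047) measured (177.3,205.6)
```

View pics/s11e.png

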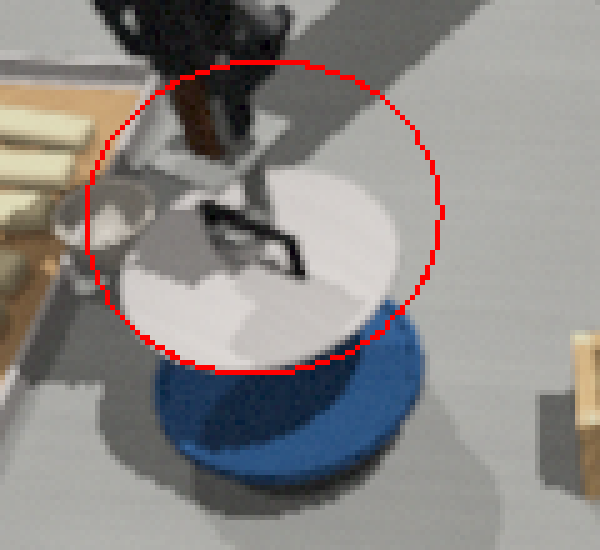

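{"op": "carry_out", "data": {
  "moves": [0,0.1,0,0,0,0,0.4,0,0,0,0,0.9,0,0,0,0,1.5,0,0,0,0,2.2,0,0,0,0,2.9,0,0,0,0,3.6,0,0,0,0,4.2,0,0,0,0,4.7,0,0,0,0,5,0,0,0,0,5.1,0,0,0]
}}

```text
time: 14.8
tool_pos: [0.5199, -0.2506, 0.2119]
tool_rot: [0.145, -0.692, 0.144, 0.693]
contact_force: [0.1, 0.0, -6.5]
gripper_width: 0.247
```

{"op": "carry_out", "data": {
  "moves": [0,0.1,0,0,0,0,0.3,0,0,0,0,0.6,0,0,0,0,1.0,0,0,0,0,1.5,0,0,0,0,1.9,0,0,0,0,2.2,0,0,0,0,2.4,0,0,0,0,2.5,0,0,0,0,2.5,0,0,0]
}}

```text
time: 15.63
tool_pos: [0.5201, -0.2507, 0.1874]
tool_rot: [0.144, -0.692, 0.144, 0.692]
contact_force: [-0.5, 0.4, -6.2]
gripper_width: 0.253
```

```bash
python3 - <<'E'
from h import *
cv2.imwrite("pics/s12.png",imaging.grab_frame('scene')[:,:,::-1])
cv2.imwrite("pics/t12.png",imaging.grab_frame('top')[:,:,::-1])
go(np.array([.520,-.2505,.185]),-113.5)
s=cv2.imread('pics/s12.png');c=s[140:240,120:240];c=cv2.resize(c,None,fx=6,fy=6,interpolation=0);cv2.imwrite('pics/s12y.png',c)
s=cv2.imread('pics/t12.png');c=s[150:250,290:410];c=cv2.resize(c,None,fx=6,fy=6,interpolation=0);cv2.imwrite('pics/t12y.png',c)
E
```

```text
pos [ 0.5203 -0.2509  0.188 ] yawy -113.56 tilt x [ 3.e-04 -2.e-04 -1.e+00] F [-1.   0.3 -7. ] T [-0.02  0.06 -0.02] g 0.252 t 15.73 j6 1.4
GO [ 0.3  -0.02  0.04] ('twist rad', np.float64(-0.001))
```

View pics/s12y.png

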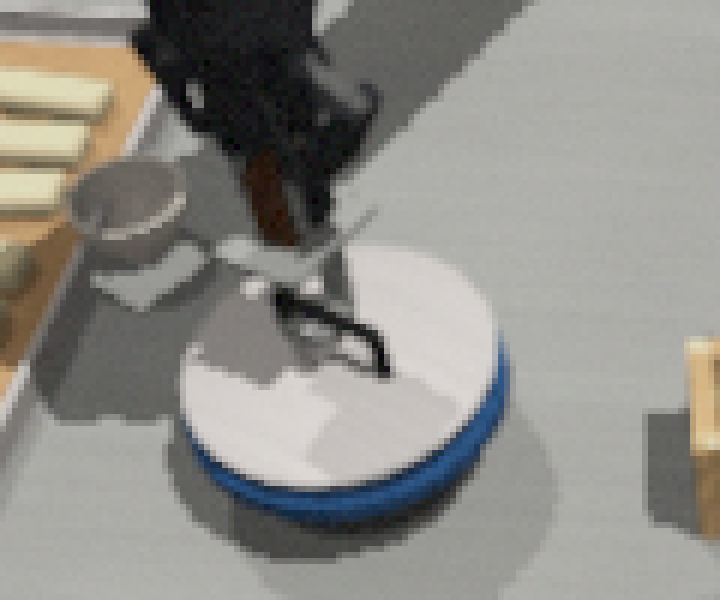

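View pics/t12y.png

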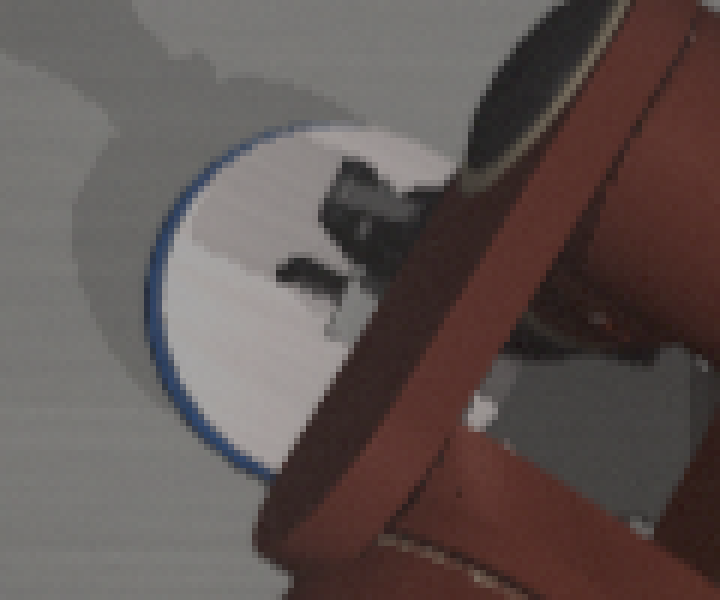

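```bash
cat > fit.py <<'E'
from h import *
from scipy.optimize import least_squares
def rays(cam,pts):
    c=imaging.camera_info(cam);C=-c['R'].T@c['t'];D=(c['R'].T@np.linalg.inv(c['K'])@np.c_[pts,np.ones(len(pts))].T).T
    return C,D
def cast(cam,pts,z):
    C,D=rays(cam,pts);return C+D*((z-C[2])/D[:,2])[:,None]
def circ(obs,r,z=None,x0=(.52,-.25,.05)):
    def f(p):
        out=[]
        zz=p[2] if z is None else z
        for cam,pts in obs:
            w=cast(cam,pts,zz);out.append(np.hypot(w[:,0]-p[0],w[:,1]-p[1])-r)
        return np.concatenate(out)
    s=least_squares(f,x0 if z is None else x0[:2],loss='soft_l1',f_scale=.002);return s.x.round(4),np.sqrt(np.mean(s.fun**2)).round(4)
def hull(m):
    cs=cv2.findContours(m.astype(np.uint8),cv2.RETR_EXTERNAL,cv2.CHAIN_APPROX_NONE)[0];return cv2.convexHull(max(cs,key=cv2.contourArea))[:,0].astype(float)
def cont(m):
    cs=cv2.findContours(m.astype(np.uint8),cv2.RETR_EXTERNAL,cv2.CHAIN_APPROX_NONE)[0];return max(cs,key=cv2.contourArea)[:,0].astype(float)
E
python3 - <<'E'
from fit import *
t0=cv2.imread('pics/top0.png').astype(int);s0=cv2.imread('pics/scene0.png').astype(int)
mb=lambda i:(i[...,0]>i[...,2]*1.6+12)&(i[...,1]>i[...,2]*1.05)
ht,hs=hull(mb(t0)),hull(mb(s0)); 
print('top only',[circ([('top',ht)],.086,z=z) for z in(.035,.042,.05)])
print('scene only',[circ([('scene',hs[hs[:,1]<212])],.086,z=z) for z in(.035,.042,.05)])
print('both',circ([('top',ht),('scene',hs[hs[:,1]<212])],.086))
# lid now
s=cv2.imread('pics/s12.png').astype(int);t=cv2.imread('pics/t12.png').astype(int)
def wm(i,box,th):
    m=np.zeros(i.shape[:2],bool);x0,y0,x1,y1=box;c=i[y0:y1,x0:x1];m[y0:y1,x0:x1]=(c[...,2]>=c[...,0]+3)&(c.min(2)>th)&(c.max(2)-c.min(2)<45)
    return cv2.morphologyEx(m.astype(np.uint8),cv2.MORPH_OPEN,np.ones((2,2)))
ms=wm(s,(145,178,207,226),110);mt=wm(t,(312,165,372,232),95)
cs,ct=cont(ms),cont(mt)
cs=cs[(cs[:,1]>207)|(cs[:,0]>196)|((cs[:,0]>182)&(cs[:,1]<184))]; ct=ct[(ct[:,0]<325)]
p=pose()[0]
z=p[2]-.125+.014
print('lid z',z,'scene',circ([('scene',cs)],.083,z=z-.002),'top',circ([('top',ct)],.083,z=z-.002))
for n,i,cc in(('s',s,cs),('t',t,ct)):
    o=i.astype(np.uint8)
    for a,b in cc.astype(int): o[b,a]=(0,0,255)
    x0,y0=(140,170) if n=='s' else (305,160)
    cv2.imwrite(f'pics/e12{n}.png',cv2.resize(o[y0:y0+70,x0:x0+80],None,fx=5,fy=5,interpolation=0))
a=cv2.imread('pics/e12s.png');b=cv2.imread('pics/e12t.png');cv2.imwrite('pics/e12.png',np.hstack([a,b]))
E
```

```text
top only [(array([ 0.5214, -0.2523]), np.float64(0.0006)), (array([ 0.521 , -0.2506]), np.float64(0.0009)), (array([ 0.5205, -0.2486]), np.float64(0.0015))]
scene only [(array([ 0.5057, -0.2542]), np.float64(0.0008)), (array([ 0.5126, -0.2512]), np.float64(0.0009)), (array([ 0.5205, -0.2478]), np.float64(0.0011))]
both (array([ 0.5201, -0.2486,  0.049 ]), np.float64(0.0014))
lid z 0.07697496656358106 scene (array([ 0.5208, -0.2376]), np.float64(0.013)) top (array([ 0.5227, -0.2595]), np.float64(0.0044))
```

View pics/e12.png

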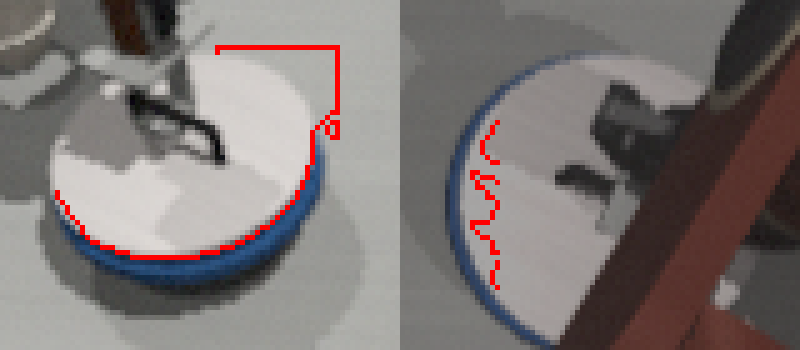

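```bash
python3 - <<'E'
from fit import *
T=np.array([(162,290),(180,210),(220,160),(262,137),(300,127),(165,340),(185,400),(220,440),(275,472)])/6-.5+[290,150]
S=np.array([(182,370),(185,410),(205,450),(240,478),(290,490),(340,488),(400,465),(450,430),(485,390),(498,345),(495,300),(470,265),(430,248),(390,243)])/6-.5+[120,140]
for z in(.068,.071,.075): print(z,'top',circ([('top',T)],.083,z=z),'scene',circ([('scene',S)],.083,z=z))
print(circ([('top',T),('scene',S)],.083))
print(pose()[0])
E
```

```text
0.068 top (array([ 0.5209, -0.2474]), np.float64(0.0011)) scene (array([ 0.5172, -0.2489]), np.float64(0.0053))
0.071 top (array([ 0.5207, -0.247 ]), np.float64(0.0011)) scene (array([ 0.5195, -0.2477]), np.float64(0.0051))
0.075 top (array([ 0.5203, -0.2465]), np.float64(0.001)) scene (array([ 0.5225, -0.2461]), np.float64(0.0047))
(array([ 0.5208, -0.2464,  0.0746]), np.float64(0.0038))
[ 0.52028755 -0.25086487  0.18797497]
```

{"op": "carry_out", "data": {
  "moves": [0,0.1,0.1,-0.05,0,0,0.3,0.2,-0.1,0,0,0.6,0.23,-0.1,0,0,0.9,0.23,-0.1,0,0,1.1,0.23,-0.1,0,0,1.2,0.23,-0.1,0,0,1.2,0.23,-0.1,0,0,1.2,0.23,-0.1,0]
}}

```text
time: 16.4
tool_pos: [0.5202, -0.2533, 0.1757]
tool_rot: [0.144, -0.692, 0.144, 0.692]
contact_force: [0.1, -0.5, -6.2]
gripper_width: 0.249
```

{"op": "carry_out", "data": {
  "moves": [0,0.05,0,0,0,0,0.1,0,0,0,0,0.15,0,0,0,0,0.2,0,0,0,0,0.25,0,0,0,0,0.3,0,0,0,0,0.3,0,0,0,0,0.3,0,0,0]
}}

```text
time: 17.07
tool_pos: [0.5206, -0.2536, 0.1736]
tool_rot: [-0.144, 0.693, -0.145, -0.692]
contact_force: [-0.6, 0.2, -2.0]
gripper_width: 0.25
```

{"op": "carry_out", "data": {
  "moves": [0,0.05,0,0,0,0,0.1,0,0,0,0,0.15,0,0,0,0,0.2,0,0,0,0,0.25,0,0,0,0,0.3,0,0,0,0,0.3,0,0,0,0,0.3,0,0,0]
}}

```text
time: 17.73
tool_pos: [0.5202, -0.2533, 0.1697]
tool_rot: [0.144, -0.692, 0.144, 0.692]
contact_force: [0.2, 0.3, -1.3]
gripper_width: 0.244
```

```bash
python3 - <<'E'
from h import *
cv2.imwrite("pics/s13.png",imaging.grab_frame('scene')[:,:,::-1])
cv2.imwrite("pics/t13.png",imaging.grab_frame('top')[:,:,::-1])
go(np.array([.520,-.2505,.185]),-113.5)
s=cv2.imread('pics/s13.png');a=cv2.resize(s[170:240,135:215],None,fx=5,fy=5,interpolation=2)
s=cv2.imread('pics/t13.png');b=cv2.resize(s[160:230,310:390],None,fx=5,fy=5,interpolation=2);cv2.imwrite('pics/z13.png',np.hstack([a,b]))
E
```

```text
pos [ 0.5202 -0.2533  0.1698] yawy -113.56 tilt x [ 0.  0. -1.] F [ 0.9  0.4 -1.6] T [ 0.02 -0.02  0.07] g 0.251 t 17.83 j6 1.4
GO [-1.52 -0.25  0.13] ('twist rad', np.float64(-0.001))
```

View pics/z13.png

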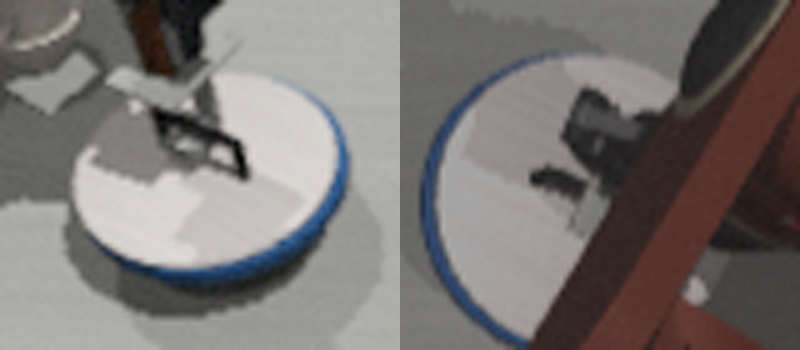

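```bash
python3 - <<'E'
from fit import *
t0=cv2.imread('pics/top0.png').astype(int);s0=cv2.imread('pics/scene0.png').astype(int)
m=np.zeros(t0.shape[:2],bool);m[140:235,140:220]=(t0[140:235,140:220].min(2)>108);
m=cv2.morphologyEx(m.astype(np.uint8),cv2.MORPH_OPEN,np.ones((3,3)));lt=hull(m)
m=np.zeros(s0.shape[:2],bool);m[190:240,285:352]=(s0[190:240,285:352].min(2)>140)&(s0[190:240,285:352][...,2]>=s0[190:240,285:352][...,0]+3);
m=cv2.morphologyEx(m.astype(np.uint8),cv2.MORPH_OPEN,np.ones((3,3)));ls=hull(m)
print(lt.min(0),lt.max(0),ls.min(0),ls.max(0))
print('lid on pot: top',circ([('top',lt)],.083,x0=(.55,.2,.08)),circ([('top',lt)],.083,z=.083,x0=(.55,.2)),'scene',circ([('scene',ls)],.083,z=.083,x0=(.55,.2)),'both',circ([('top',lt),('scene',ls)],.083,x0=(.55,.2,.08)))
mb=lambda i:(i[...,0]>i[...,2]*1.6+12)&(i[...,1]>i[...,2]*1.05)
ht,hs=hull(mb(t0)),hull(mb(s0))
for lim in(205,208,212,240):print(lim,'stand',circ([('top',ht)],.086),circ([('scene',hs[hs[:,1]<lim])],.086),circ([('top',ht),('scene',hs[hs[:,1]<lim])],.086))
T=np.array([(438,190),(452,130),(480,90),(520,65),(560,57),(443,230),(460,270),(485,305),(520,335)])/5-.4+[310-80,160]
S=np.array([(74,190),(80,215),(105,245),(150,265),(200,269),(250,257),(300,225),(328,185),(340,145),(330,110),(300,85),(260,75),(230,73)])/5-.4+[135,170]
print('lid now',circ([('top',T)],.083,z=.065),circ([('scene',S)],.083,z=.065),circ([('top',T),('scene',S)],.083))
E
```

```text
[154. 157.] [213. 216.] [285. 190.] [351. 236.]
lid on pot: top (array([0.5502, 0.2   , 0.076 ]), np.float64(0.0007)) (array([0.5495, 0.1983]), np.float64(0.0009)) scene (array([0.5539, 0.2015]), np.float64(0.0275)) both (array([0.5501, 0.1997, 0.0786]), np.float64(0.0168))
205 stand (array([ 0.5214, -0.2525,  0.0341]), np.float64(0.0006)) (array([ 0.495 , -0.2592,  0.0242]), np.float64(0.0004)) (array([ 0.5202, -0.2487,  0.0491]), np.float64(0.0013))
208 stand (array([ 0.5214, -0.2525,  0.0341]), np.float64(0.0006)) (array([ 0.4963, -0.2587,  0.0255]), np.float64(0.0004)) (array([ 0.5202, -0.2487,  0.0491]), np.float64(0.0014))
212 stand (array([ 0.5214, -0.2525,  0.0341]), np.float64(0.0006)) (array([ 0.5057, -0.2542,  0.0351]), np.float64(0.0008)) (array([ 0.5201, -0.2486,  0.049 ]), np.float64(0.0014))
240 stand (array([ 0.5214, -0.2525,  0.0341]), np.float64(0.0006)) (array([ 0.5278, -0.2439,  0.0571]), np.float64(0.0016)) (array([ 0.5203, -0.2484,  0.0482]), np.float64(0.0017))
lid now (array([ 0.5224, -0.2521]), np.float64(0.0013)) (array([ 0.5275, -0.2471]), np.float64(0.0018)) (array([ 0.5225, -0.251 ,  0.0593]), np.float64(0.0023))
```

{"op": "carry_out", "data": {
  "moves": [0,0.15,0,0,0,0,0.3,0,0,0,0,0.45,0,0,0,0,0.6,0,0,0,0,0.75,0,0,0,0,0.88,0,0,0,0,0.88,0,0,0,0,0.88,0,0,0]
}}

```text
time: 18.5
tool_pos: [0.5201, -0.2533, 0.1608]
tool_rot: [0.144, -0.692, 0.144, 0.692]
contact_force: [-0.1, -0.7, -2.3]
gripper_width: 0.251
```

```bash
python3 - <<'E'
from h import *
cv2.imwrite("pics/s14.png",imaging.grab_frame('scene')[:,:,::-1])
go(np.array([.520,-.2505,.185]),-113.5)
s=cv2.imread('pics/s14.png');a=cv2.resize(s[160:230,140:210],None,fx=8,fy=8,interpolation=2)
cv2.imwrite('pics/z14.png',a)
E
```

```text
pos [ 0.5202 -0.2533  0.161 ] yawy -113.56 tilt x [-0.  0. -1.] F [ 0.3  0.8 -1.9] T [-0.01 -0.05  0.04] g 0.252 t 18.55 j6 1.4
GO [-2.4  -0.25  0.13] ('twist rad', np.float64(-0.001))
```

View pics/z14.png

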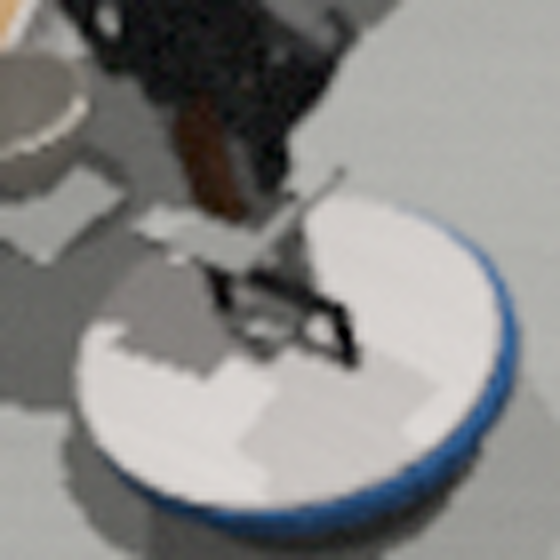

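{"op": "carry_out", "data": {
  "moves": [0,0,0,0.2,0,0,0,0,0.5,0,0,0,0,0.8,0,0,0,0,1.2,0,0,0,0,1.5,0,0,0,0,1.5,0]
}}

```text
time: 19.05
tool_pos: [0.5058, -0.247, 0.1609]
tool_rot: [0.144, -0.692, 0.144, 0.692]
contact_force: [-1.0, -0.6, -3.0]
gripper_width: 0.246
```

```bash
python3 - <<'E'
from h import *
cv2.imwrite("pics/s15.png",imaging.grab_frame('scene')[:,:,::-1])
go(np.array([.520,-.2505,.185]),-113.5)
s=cv2.imread('pics/s15.png');a=cv2.resize(s[160:230,140:210],None,fx=8,fy=8,interpolation=2)
cv2.imwrite('pics/z15.png',a)
E
```

```text
pos [ 0.5061 -0.2472  0.161 ] yawy -113.56 tilt x [ 0. -0. -1.] F [ 0.3 -0.5 -2.2] T [ 0.04 -0.01 -0.02] g 0.253 t 19.1 j6 1.4
GO [-2.4  -0.25 -1.41] ('twist rad', np.float64(-0.0011))
```

View pics/z15.png

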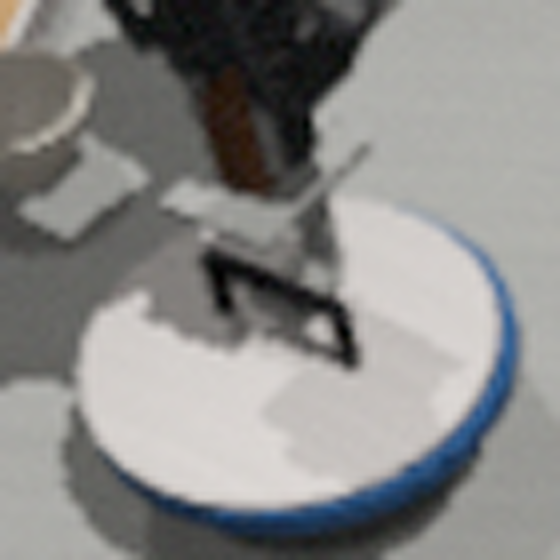

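{"op": "carry_out", "data": {
  "moves": [0,0,0,0.4,0,0,0,0,0.9,0,0,0,0,1.5,0,0,0,0,2.2,0,0,0,0,3,0,0,0,0,3.7,0,0,0,0,4,0,0,-0.5,0,4,0,0,-2,0,4,0,0,-4,0,4,0,0,-6,0,4,0,0,-7,0,4,0]
}}

```text
time: 20.1
tool_pos: [0.4709, -0.232, 0.2345]
tool_rot: [-0.144, 0.694, -0.145, -0.691]
contact_force: [0.4, -0.4, -1.3]
gripper_width: 0.255
```

```bash
python3 - <<'E'
from h import *
go(np.array([.5264,-.028,.245]),-80)
E
```

```text
pos [ 0.4709 -0.232   0.2345] yawy -113.56 tilt x [ 0.004  -0.0026 -1.    ] F [ 0.4 -0.4 -1.3] T [ 0.03 -0.05  0.02] g 0.255 t 20.1 j6 1.38
GO [ -1.09 -20.92   3.06] ('twist rad', np.float64(-0.5857))
```

{"op": "carry_out", "data": {
  "moves": [0,-0.3,-1,0.1,-0.1,0,-0.6,-3.5,0.4,-0.2,0,-0.6,-6,0.8,-0.3,0,-0.6,-9,1.2,-0.4,0,-0.6,-12,1.7,-0.5,0,-0.6,-15,2.2,-0.58,0,-0.6,-18,2.6,-0.585,0,-0.6,-20,2.9,-0.585,0,-0.6,-20.9,3.05,-0.585,0,-0.6,-20.9,3.05,-0.585,0,-0.6,-20.9,3.05,-0.585,0,-0.6,-20.9,3.05,-0.585]
}}

```text
time: 21.1
tool_pos: [0.5252, -0.0285, 0.2369]
tool_rot: [-0.061, -0.704, -0.061, 0.705]
contact_force: [-0.6, 0.8, -1.6]
gripper_width: 0.253
```

```bash
python3 - <<'E'
from h import *
cv2.imwrite("pics/s16.png",imaging.grab_frame('scene')[:,:,::-1])
cv2.imwrite("pics/t16.png",imaging.grab_frame('top')[:,:,::-1])
go(np.array([.5264,-.028,.0973]),-80)
s=cv2.imread('pics/s16.png');a=cv2.resize(s[100:240,130:270],None,fx=5,fy=4.2,interpolation=2)
cv2.imwrite('pics/z16.png',a)
s=cv2.imread('pics/t16.png');a=cv2.resize(s[150:250,230:390],None,fx=5,fy=5,interpolation=2)
cv2.imwrite('pics/zt16.png',a)
E
```

```text
pos [ 0.5252 -0.0287  0.237 ] yawy -80.14 tilt x [-1.e-04 -3.e-04 -1.e+00] F [ 0.1  0.3 -1.8] T [ 0.03  0.03 -0.03] g 0.247 t 21.2 j6 1.2
GO [13.97 -0.05 -0.13] ('twist rad', np.float64(-0.0024))
```

View pics/z16.png

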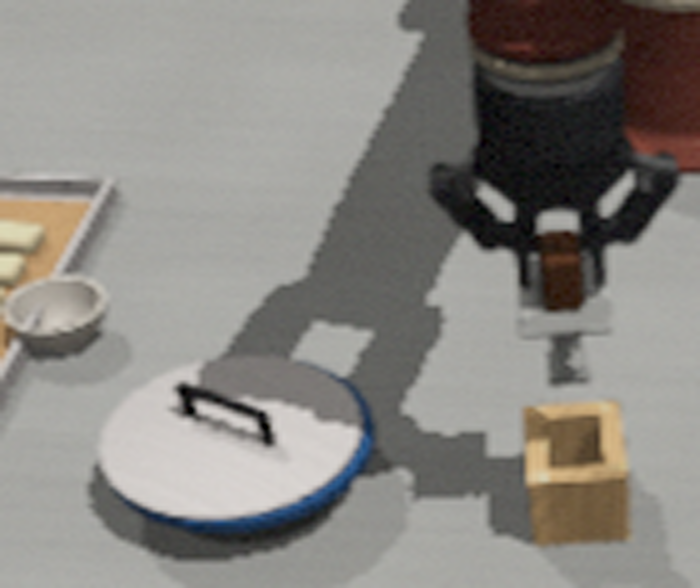

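View pics/zt16.png

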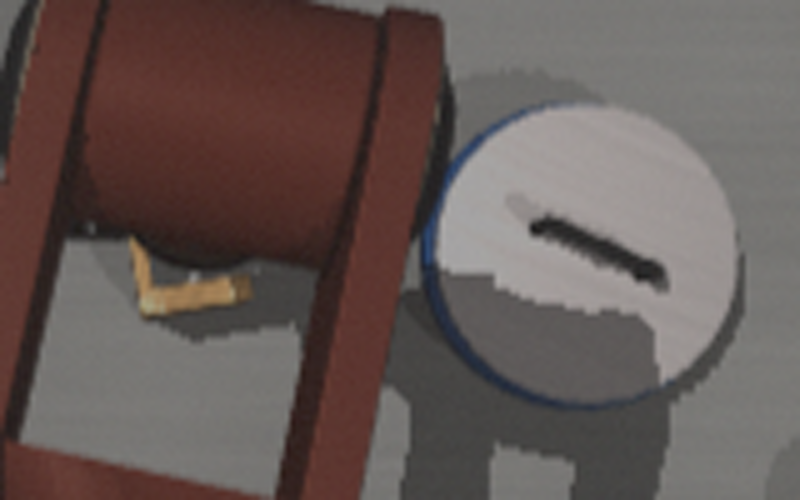

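```bash
python3 - <<'E'
from fit import *
t0=cv2.imread('pics/top0.png').astype(int);s0=cv2.imread('pics/scene0.png').astype(int)
mb=lambda i:(i[...,0]>i[...,2]*1.6+12)&(i[...,1]>i[...,2]*1.05)
ht,hs=hull(mb(t0)),hull(mb(s0));hs=hs[hs[:,1]<212]
# lid edge points (top crop 5x origin 230,150; scene crop 5x4.2 origin 130,100)
T=np.array([(437,240),(445,200),(465,160),(500,125),(545,107),(600,103),(650,115),(695,145),(725,185),(739,235),(735,290),(715,335),(680,375),(440,290),(460,335),(490,370),(530,395),(580,405)])/5-.4+[230,150]
S=np.array([(99,445),(105,475),(125,500),(165,518),(215,522),(265,508),(315,480),(350,450),(366,425),(370,400),(350,380),(310,362),(265,356),(225,358),(180,372),(140,395),(112,420)])/[5,4.2]-.4+[130,100]
for dz in(.009,.014):
  for zr in(.045,.05,.055):
    a=circ([('top',ht)],.086,z=zr);b=circ([('top',T)],.083,z=zr+dz);c=circ([('scene',hs)],.086,z=zr);d=circ([('scene',S)],.083,z=zr+dz)
    print(dz,zr,'lid-stand top',(b[0]-a[0])*1e3,b[1],'scene',(d[0]-c[0])*1e3,d[1])
print(circ([('top',T)],.083),circ([('top',T),('scene',S)],.083),circ([('top',ht),('scene',hs)],.086))
# tilt: full ellipse comparision in scene
print('meas',cv2.fitEllipse(S.astype(np.float32)));x=circ([('top',T),('scene',S)],.083)[0]
th=np.linspace(0,6.28,40);print('pred',cv2.fitEllipse(np.array([proj('scene',(x[0]+.083*np.cos(a),x[1]+.083*np.sin(a),x[2])) for a in th],np.float32)))
E
```

```text
0.009 0.045 lid-stand top [ 1.2 -3.6] 0.0018 scene [ 2.7 -1.3] 0.0039
0.009 0.05 lid-stand top [ 1.  -3.6] 0.0014 scene [ 2.3 -1.1] 0.0038
0.009 0.055 lid-stand top [ 0.6 -3.5] 0.0011 scene [ 2.1 -1. ] 0.0038
0.014 0.045 lid-stand top [ 0.7 -2.4] 0.0014 scene [7.3 1. ] 0.0038
0.014 0.05 lid-stand top [ 0.5 -2.3] 0.0011 scene [7.  1.1] 0.0038
0.014 0.055 lid-stand top [ 0.2 -2.3] 0.0009 scene [6.6 1.3] 0.0038
(array([ 0.5203, -0.2488,  0.0727]), np.float64(0.0008)) (array([ 0.5216, -0.2515,  0.0581]), np.float64(0.0031)) (array([ 0.5201, -0.2486,  0.049 ]), np.float64(0.0014))
meas ((175.9663848876953, 203.6353302001953), (36.427101135253906, 55.531028747558594), 69.15667724609375)
pred ((175.50711059570312, 203.61436462402344), (37.43812942504883, 53.32181930541992), 75.76697540283203)
```

```bash
python3 - <<'E'
from fit import *
s=cv2.imread('pics/s16.png')
o=cv2.resize(s[178:232,142:212],None,fx=10,fy=10,interpolation=2)
th=np.linspace(0,2*np.pi,200)
for c,z,r,col in(((.5216,-.2515),.0581,.083,(0,0,255)),((.5201,-.2486),.049,.086,(0,255,0))):
    p=np.array([(proj('scene',(c[0]+r*np.cos(a),c[1]+r*np.sin(a),z))-[142,178]+.5)*10 for a in th]).astype(np.int32)
    cv2.polylines(o,[p],True,col,1)
cv2.imwrite('pics/z16o.png',o)
E
```

```text
(no output)
```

View pics/z16o.png

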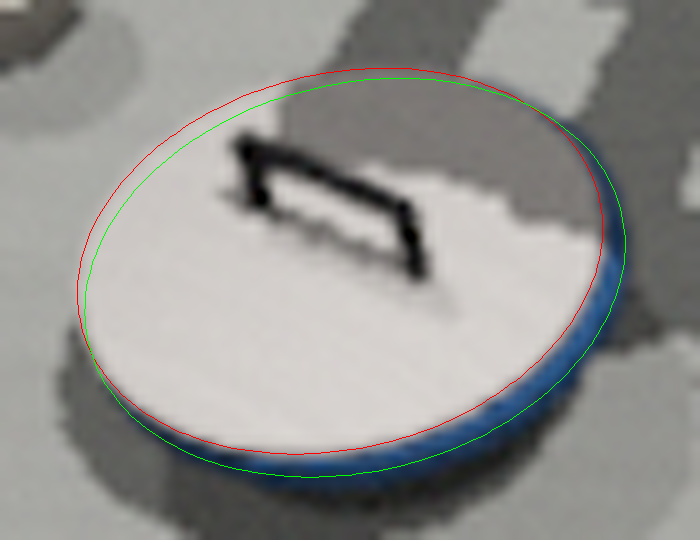

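{"op": "carry_out", "data": {
  "moves": [0,0.5,-0.05,-0.1,0,0,1.5,-0.05,-0.1,0,0,3,-0.05,-0.1,0,0,4.3,-0.05,-0.1,0,0,4.8,-0.05,-0.1,0,0,4.8,-0.05,-0.1,0,0,4.8,-0.05,-0.1,0]
}}

```text
time: 21.78
tool_pos: [0.5259, -0.0269, 0.1884]
tool_rot: [-0.061, -0.704, -0.061, 0.705]
contact_force: [-0.2, -0.4, -1.5]
gripper_width: 0.251
```

```bash
python3 - <<'E'
from h import *
cv2.imwrite("pics/s17.png",imaging.grab_frame('scene')[:,:,::-1])
go(np.array([.5264,-.028,.0973]),-80)
s=cv2.imread('pics/s17.png');a=cv2.resize(s[150:230,210:280],None,fx=8,fy=7,interpolation=2)
cv2.imwrite('pics/z17.png',a)
E
```

```text
pos [ 0.5265 -0.027   0.1893] yawy -80.05 tilt x [ 5.e-04 -1.e-04 -1.e+00] F [ 0.8 -0.1 -2.4] T [-0.   -0.03  0.03] g 0.246 t 21.83 j6 1.2
GO [9.2  0.1  0.03] ('twist rad', np.float64(-0.0008))
```

View pics/z17.png

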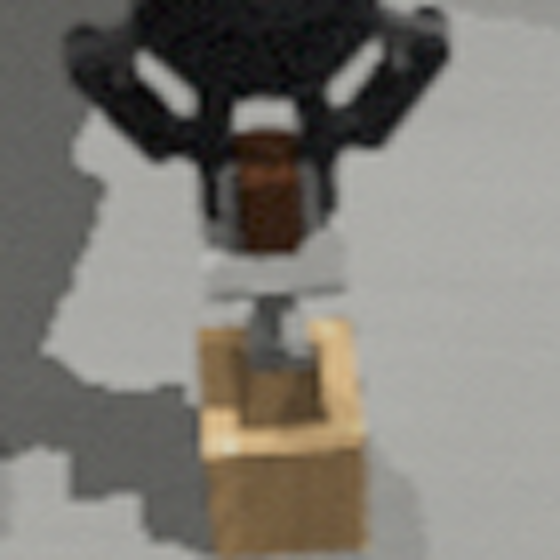

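{"op": "carry_out", "data": {
  "moves": [0,0.5,0.1,0,0,0,1.3,0.1,0,0,0,2.3,0.1,0,0,0,3.3,0.1,0,0,0,4.3,0.1,0,0,0,5.3,0.1,0,0,0,6.2,0.1,0,0,0,7,0.1,0,0,0,7.5,0.1,0,0,0,7.8,0.1,0,0,0,7.8,0.1,0,0]
}}

```text
time: 22.75
tool_pos: [0.526, -0.0278, 0.1102]
tool_rot: [-0.061, -0.704, -0.062, 0.705]
contact_force: [-0.2, -0.3, -2.2]
gripper_width: 0.251
```

```bash
python3 - <<'E'
from h import *
go(np.array([.5264,-.028,.0973]),-80)
E
```

```text
pos [ 0.526  -0.0278  0.1102] yawy -80.04 tilt x [-1.3e-03  3.0e-04 -1.0e+00] F [-0.2 -0.3 -2.2] T [ 0.02  0.   -0.04] g 0.251 t 22.75 j6 1.2
GO [ 1.29  0.03 -0.04] ('twist rad', np.float64(-0.0007))
```

{"op": "carry_out", "data": {
  "moves": [0,0.2,0,0,0,0,0.4,0,0,0,0,0.6,0,0,0,0,0.8,0,0,0,0,1.0,0,0,0,0,1.1,0,0,0,0,1.2,0,0,0,0,1.25,0,0,0,0,1.25,0,0,0,0,1.25,0,0,0]
}}

```text
time: 23.58
tool_pos: [0.5265, -0.0279, 0.0986]
tool_rot: [0.061, 0.704, 0.061, -0.704]
contact_force: [0.4, -0.5, -2.5]
gripper_width: 0.25
```

{"op": "carry_out", "data": {
  "moves": [0,0.05,0,0,0,0,0.1,0,0,0,0,0.13,0,0,0,0,0.13,0,0,0,0,0.13,0,0,0]
}}

```text
time: 24.0
tool_pos: [0.5265, -0.0279, 0.0973]
tool_rot: [0.061, 0.704, 0.061, -0.704]
contact_force: [-0.1, 1.3, -1.1]
gripper_width: 0.246
```

{"op": "carry_out", "data": {
  "moves": [0,0.05,0,0,0,0,0.05,0,0,0,0.35,0.05,0,0,0,0.5,0.05,0,0,0,0.7,0.05,0,0,0,0.9,0.05,0,0,0,1,0.05,0,0,0,1,0.05,0,0,0,1,0.05,0,0,0]
}}

```text
time: 24.75
tool_pos: [0.5264, -0.0279, 0.0966]
tool_rot: [-0.061, -0.704, -0.061, 0.704]
contact_force: [-0.2, 1.1, 0.4]
gripper_width: 1.002
```

{"op": "carry_out", "data": {
  "moves": [1,-0.5,0,0,0,1,-1.5,0,0,0,1,-3,0,0,0,1,-5,0,0,0,1,-8,0,0,0,1,-11,0,0,0,1,-13,0,0,0,1,-14,0,0,0,1,-14,0,4,0,1,-14,0,8,0,1,-14,0,10,0,1,-14,0,10,0]
}}

```text
time: 25.75
tool_pos: [0.4252, -0.0453, 0.2361]
tool_rot: [-0.061, -0.704, -0.061, 0.705]
contact_force: [0.4, -0.2, -0.2]
gripper_width: 1.001
```

```bash
python3 - <<'E'
from h import *
cv2.imwrite("pics/s18.png",imaging.grab_frame('scene')[:,:,::-1])
cv2.imwrite("pics/t18.png",imaging.grab_frame('top')[:,:,::-1])
go(np.array([.5264,-.028,.0973]),-80)
s=cv2.imread('pics/s18.png');a=cv2.resize(s[130:250,130:370],None,fx=3.3,fy=3.3,interpolation=2)
cv2.imwrite('pics/z18.png',a)
E
```

```text
pos [ 0.4276 -0.0452  0.2367] yawy -80.08 tilt x [ 9.e-04 -0.e+00 -1.e+00] F [ 0.2  0.6 -0.3] T [ 0.02  0.   -0.05] g 0.999 t 25.85 j6 1.12
GO [ 13.95   0.   -10.02] ('twist rad', np.float64(-0.0014))
```

View pics/z18.png

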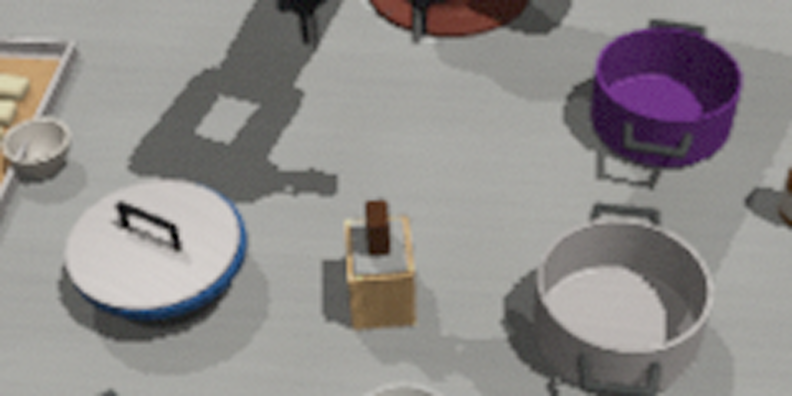

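View pics/t18.png

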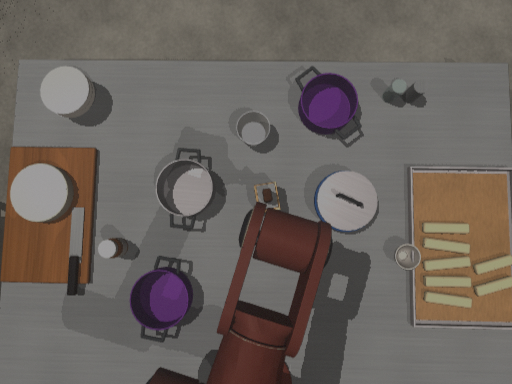

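Lid on the stand at about (347,201) in the top view, lifter upright in the holder at (267,195), pot at (185,187). The robot touches nothing, so I'm handing in.

```bash
python3 - <<'E'
from plant import workorder
import cv2,numpy as np
a=cv2.imread('pics/scene0.png').astype(int);b=cv2.imread('pics/s18.png').astype(int)
d=abs(a-b).max(2)[228:252,295:345];print('pot front diff',d.mean())
print(workorder.job_done())
E
```

```text
pot front diff 13.2275
the job is handed in; nothing more can be done
None
```

The lid is on the blue stand and the lifter is back upright in its holder. I handed the job in at about 26 s of the 72 s allowed.

- **Lift and carry:** I hooked the loop and lifted slowly. The wrist read about 6–7.5 N with the lid hanging, which fits the lid plus the lifter. The lid looked level all the way.
- **Placing:** I lowered the lid until the load came off, with the plate about 50 mm up. I then dropped the hook clear and backed out with no side force on the lid.
- **Lid check:** The lid outline fits a level circle about 9 mm above the rim, which is what a seated lid should show. It sits about 2–4 mm off centre, within the 7 mm play.
- **Lifter check:** The flange rests on the holder at the same height as at pick-up. The gripper is open, clear of everything, with about zero force.
- **Weaker checks:**
  - The two cameras disagreed by several mm on some positions and heights.
  - An early automatic outline of the lid failed, so I picked its edge points by hand.
  - The before/after pixel difference at the pot's front was 13 grey levels, which I put down to the missing lid and changed shadows. That makes it no proof that the pot stayed put. In the pictures it stands where it did, and so do the other things.

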